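# Cull the broken punches from a doming-press turret

## Robot

A 6-joint arm with a two-finger parallel gripper is mounted at the origin on a cart in front of the work surface, level with it; the furniture and walls round the work are solid. World frame = base frame: x ahead of the robot, y to its left, z up, the work surface at z = 0. Lengths are in m, angles in rad, forces in N, time in s.
With the tool pointing down it reaches from about 0.25 to 0.775 m from the base axis. Payload 4 kg.
Tool frame: the origin (TCP) lies at the very end of the fingers, on their centre line; the grasp point (between the pads) lies 19 mm behind it (robot.pinch_z is the distance from the TCP to the grasp point, in m); z points along the fingers, y is the line along which they close (so a half turn about z gives the same grasp; the last joint's range is limited). The gripper opens to 94 mm and grips with 3 to 60 N. Pads are 16 mm wide; open, the fingers measure 119 mm over their backs; the gripper's body (75 mm by 177 mm) begins 78 mm behind the grasp point.
Start: joints at [-1.389, 0.087, 1.371, -0, 1.684, -0.103], TCP at [0.155, -0.528, 0.206] pointing down, gripper open.
Joint ranges: [-3.1, 3.1], [-0.76, 2.03], [0.27, 2.55], [-1.08, 4.22], [0.17, 2.65], [-2.57, 2.57]. Speed limits (rad/s): [2.79, 2.79, 3.14, 3.14, 3.14, 3.14].

## Interface

Orientations are given as [roll, pitch, yaw] about the fixed x, y, z axes, in that order (R = Rz(yaw) Ry(pitch) Rx(roll)).
In Python, from bench import robot gives the robot as it stands.
- The arm moves only by the tool arm_command, never from a script. Its argument "targets" is one flat list of numbers, 7 for each row, row after row: the turn, a rotation vector about the tool's x, y, z in degrees, then the shift along the tool's x, y, z in mm, then the closure, from -1 (fully open) to 1 (shut). In form: [ax, ay, az, x, y, z, hand, ax, ay, az, x, y, z, hand, ...]. A call has 1 to 20 rows; each row is the pose to reach, as a shift and turn from the pose commanded when the call began, along the tool's axes at that moment; what a row does not reach only later rows make up. A row lasts 1/10 s, in which the tool goes at most 50 mm and 8.59 degrees, less where a joint would pass 70% of its speed; a pose out of reach is approached as far as the arm can. A call with a gripper value outside its range is refused whole. The fingers move at their own pace and stop on an object; the grip force is fixed at half the most. Time passes only in rows, so rows that repeat a pose let the fingers close. It gives the time, the measured TCP pose, the force, the opening and the grip force at its end, in the units of the state.
- robot.get_obs(): the state, without advancing time (a new reading comes with each control period).
- robot.snapshot(name): name is "side" or "top"; returns a dict with "color" (400x640x3 uint8, red, green, blue), "range_z" (400x640 float32, m along the optical axis (not along the pixel's ray), 0 where there is no reading), "fx", "fy", "cx", "cy" (pixels), "T" (4x4, takes a point from camera to world coordinates). Camera axes: x right, y down, z forward; pixel columns grow to the right and rows downward; lengths in m; the calibration is good to about 2 mm. A picture is of the moment at which its call begins.
- robot.close_job(): hands the job in; it is judged then, once.
The state is a dict: "time": time; "joint_positions": joint angles; "qvel": joint speeds; "joint_torque": joint torques, N m; "tool_pos": TCP position; "ee_rot": TCP orientation; "wrist_force": force on the tool from outside, world axes, zero at the start; "wrist_torque": the same for the moment, N m; "width": finger opening in m; "finger_force": force on a finger pad.
Only numpy, scipy, OpenCV 4.12 (cv2) and the standard library are available. Lean on these libraries where they do the work, as an engineer would, in place of code of your own. Each camera call takes 0.05 s, during which the arm holds its last target. There are 200 camera calls.

## Task

Raise the turret's guard hood until its folding stay snaps past straight and holds it up by itself, then put both pins of the pin spanner into the two holes of the keeper ring and turn the ring anticlockwise to its stop to free the punches; lay the spanner on the bench, lift every snapped or chipped punch out and put it in the scrap tray. Then turn the ring back clockwise with the spanner in the same way, so that the sound punches, which stay where they are, are locked in again, lay the spanner on the bench and leave the hood propped up for the fitter, without disturbing the die ring and the vee block.

Things in the scene. Friction and masses are not known exactly. Their poses are not given: they have to be found in the camera images.
- machine: the green turret unit of a doming press, fixed to the bench: an open tub 228 mm deep (x) by 226 mm wide (y), its walls 6 mm thick and 80 mm high, a drive housing behind; origin under the tub's centre at table height, x from the hood's bar (front) towards its hinge (back), z up
- hood_hinge (a point): middle of the hood's hinge axis, 108 mm behind the machine's origin, 80 mm above the table; the axis runs along the machine's y
- hood_bar (a point): middle of the hood's round steel lifting bar (12 mm dia, 108 mm clear length along the machine's y), 40 mm in front of the hood's front edge and clear all round; 261 mm in front of and 14 mm above the hinge axis when shut. It travels on an arc about the hinge. Raising takes 2 to 4 N
- hood (a joint): angle of the guard hood (226 mm wide, 221 mm long from the hinge, 33 mm high, with a clear window), rad: 0 shut, grows as its front rises; 1.71 where the stay comes straight and goes no farther. A spring closes it: left below that, it falls shut by itself; locked by its stay it rests at about 1.69 and leaves the turret free from above
- stay_elbow (a joint): elbow of the two-link folding stay on the hood's left side (machine's +y), rad: 0 folded (hood shut), 2.71 straight, 2.91 past straight against its stop = locked. It follows the hood; a light spring carries it over once the hood is drawn right up to where the stay is straight (pull there with 5 to 15 N); then the hood may be let go
- keeper_face (a point): centre of the flat top face of the keeper ring's hub (60 mm dia) in the middle of the turret, 102 mm above the table; the ring turns about the vertical through it. z up, y towards hole_a
- hole_a (a point): mouth of one of the two round spanner holes in the hub's top face (11 mm wide, 12 mm deep), 20 mm from the centre
- hole_b (a point): mouth of the other hole, opposite, 40 mm from hole_a
- keeper (a joint): angle of the keeper ring, rad: 0 locked, its six lobes over the punches' shoulders; grows anticlockwise from above to its stop at 0.56; from about 0.45 the lobes are clear and punches lift straight out. Stiff (0.25 N m), stays where left. Six sockets 60 degrees apart on a 60 mm radius; deck 36 mm above the table
- spanner: pin spanner, 0.18 to 0.29 kg: two pins (8 mm dia, 9 mm long, tapered tips) 40 mm apart along y under bosses (16 mm dia, 13 mm high), a crosshead (58 x 20 mm, 22 to 34 mm above the tips) and a red handle (14 mm wide, 22 to 34 mm above the tips) along -x to -150 mm, ending in a tee tail (bar 64 mm long in y, 12 mm dia, at x = -143 mm, as low as the tips). It stands on pins and tail, z up. Origin midway between the pin tips; balance at x = -60 mm
- pin_a (a point): tip of the spanner pin at y = +20 mm
- pin_b (a point): tip of the spanner pin at y = -20 mm (the pins are alike: either may go in either hole)
- spanner_grip (a point): middle of the spanner's handle 60 mm behind the pins, 28 mm above the pin tips: a good place to hold it, across its 14 mm width
- scrap_tray: loose grey sheet-steel scrap tray, 150 mm (x) by 110 mm (y), 30 mm high, walls 3 mm; origin under its centre
- die_ring: bystander: loose steel die ring, 56 mm dia, 18 mm high
- vee_block: bystander: loose steel vee block, 44 x 48 x 34 mm
- sound_1: sound: steel punch upright in a turret socket; origin under its foot (22 mm above the table when seated), z up. Foot 22 mm dia x 14 mm, in the socket; shoulder 36 mm dia x 8 mm on the deck; above it a round stub, 20 mm dia, with a whole domed top 64 mm above the origin. Grip it by the stub. May be absent.
- sound_2: sound: steel punch upright in a turret socket; origin under its foot (22 mm above the table when seated), z up. Foot 22 mm dia x 14 mm, in the socket; shoulder 36 mm dia x 8 mm on the deck; above it a round stub, 20 mm dia, with a whole domed top 64 mm above the origin. Grip it by the stub. May be absent.
- sound_3: sound: steel punch upright in a turret socket; origin under its foot (22 mm above the table when seated), z up. Foot 22 mm dia x 14 mm, in the socket; shoulder 36 mm dia x 8 mm on the deck; above it a round stub, 20 mm dia, with a whole domed top 64 mm above the origin. Grip it by the stub. May be absent.
- snapped_1: snapped: steel punch upright in a turret socket; origin under its foot (22 mm above the table when seated), z up. Foot 22 mm dia x 14 mm, in the socket; shoulder 36 mm dia x 8 mm on the deck; above it a round stub, 20 mm dia, broken off at about 47 mm above the origin with a rough slanting face. Grip it by the stub, 20 to 25 mm of which stand above the shoulder. May be absent.
- snapped_2: snapped: steel punch upright in a turret socket; origin under its foot (22 mm above the table when seated), z up. Foot 22 mm dia x 14 mm, in the socket; shoulder 36 mm dia x 8 mm on the deck; above it a round stub, 20 mm dia, broken off at about 45 mm above the origin with a rough slanting face. Grip it by the stub, 20 to 25 mm of which stand above the shoulder. May be absent.
- chipped: chipped: steel punch upright in a turret socket; origin under its foot (22 mm above the table when seated), z up. Foot 22 mm dia x 14 mm, in the socket; shoulder 36 mm dia x 8 mm on the deck; above it a round stub, 20 mm dia, 64 mm above the origin on its -x side; its +x half is broken away above 46 mm. Grip it by the stub below the break. May be absent.

How it is judged:
By the outcome, as a careful person would: the job done as asked, in the order asked, and still so for the second after the job is handed in, with the robot touching nothing.
Of snapped_1, snapped_2, chipped only 2 to 3 are there at a start; the rules pass over those that are not, and their reading is None.
Of sound_1, sound_2, sound_3 only 2 to 3 are there at a start; the rules pass over those that are not, and their reading is None.
At some moment in a run one of spanner, scrap_tray may be knocked a few centimetres aside while the robot is not near it.
It also fails if it takes over 210 s, if anything falls off the work surface, if the arm or the gripper's body presses on something with over 40 N, if the wrist force passes 120 N, or if a joint passes its speed limit or range.

## Working session

There is one attempt and no reset: what is moved stays moved. The work goes in short steps, Python scripts to look and compute and a tool call to move; the robot and the scene stay as the last step left them, time stands still between calls to the robot, and variables do not carry over. Pictures are saved under pics/ and viewed, at most 14 in all, crops included, and the job is handed in when it is done.

Besides the shell and the picture viewer there is one more tool, called in YAML: its name, and indented under it one key for each argument. arm_command: Moves the arm, as the interface text tells. Its arguments: {"type":"object","properties":{"targets":{"type":"array"}},"required":["targets"]}

```bash
ls; mkdir -p pics; python3 - <<'E'
from bench import robot
import cv2,numpy as np
o=robot.get_obs();print(o)
for n in("top","side"):
    s=robot.snapshot(n);cv2.imwrite(f"pics/{n}0.png",s["color"][:,:,::-1]);np.savez(f"{n}0.npz",**s)
    print(n,s["fx"],s["fy"],s["cx"],s["cy"],s["T"].round(4).tolist())
E
```

```text
pics
{'time': 0.0, 'joint_positions': array([-1.38907721e+00,  8.79121194e-02,  1.37221866e+00, -4.18959396e-05,
        1.68357391e+00, -1.03114858e-01]), 'qvel': array([ 0.0005569 , -0.00138581,  0.00079792, -0.00037682, -0.00267616,
       -0.00059564]), 'joint_torque': array([-1.60720036e-03, -3.40184605e+01, -3.02429509e+01,  7.16726203e-02,
        3.30432958e-02, -1.51693430e-04]), 'tool_pos': array([ 0.15442568, -0.52731978,  0.20434565]), 'ee_rot': array([-3.13948755e+00, -1.75977841e-04,  2.84829121e-01]), 'wrist_force': array([-0.24267709,  0.16359033, -0.12834395]), 'wrist_torque': array([-0.03110546,  0.02242715,  0.03282086]), 'finger_force': 0.0, 'width': 0.0940337333337512}
top 377.22520249751403 377.22520249751403 320.4016953061391 211.5051467931445 [[-0.0278, -0.9829, 0.1819, 0.3537], [-0.9992, 0.0323, 0.0217, -0.0362], [-0.0272, -0.1811, -0.9831, 1.1622], [0.0, 0.0, 0.0, 1.0]]
side 456.97192373850464 456.97192373850464 319.4422055553549 206.31696756301426 [[0.9151, 0.2987, -0.271, 0.874], [0.4032, -0.6864, 0.6052, -0.7029], [-0.0053, -0.6631, -0.7485, 0.9569], [0.0, 0.0, 0.0, 1.0]]
```

View pics/top0.png

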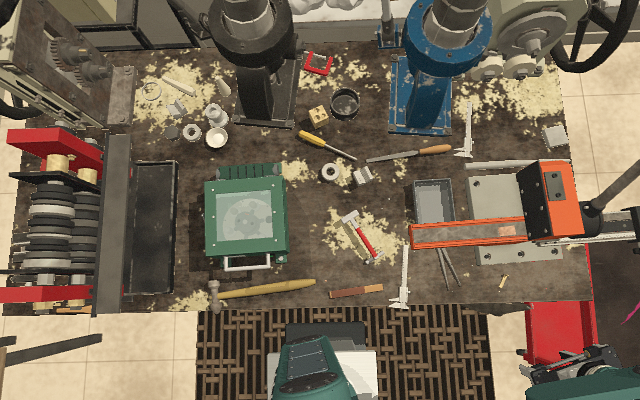

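View pics/side0.png

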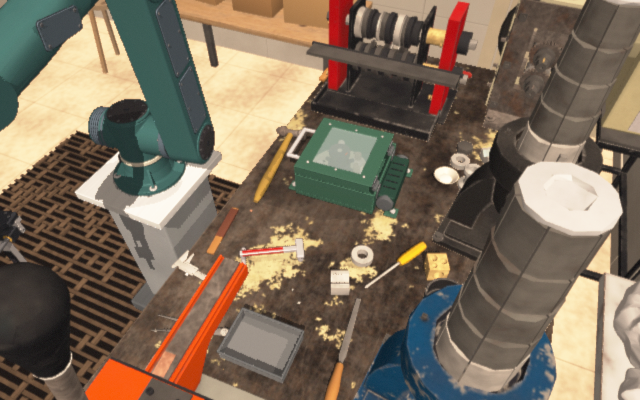

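The top view shows the green machine (205-287, 180-260) with its bar at (247,263). The red-handled spanner lies at (347,217) to (375,258), the scrap tray at (433,200), the die ring at (331,172) and the vee block at (362,175). The side view agrees. Next come the measurements from depth.

```bash
cat > h.py <<'E'
import numpy as np,cv2
def load(n): return dict(np.load(n+".npz"))
def snap(n,tag):
    from bench import robot
    s=robot.snapshot(n);np.savez(f"{n}{tag}.npz",**s);cv2.imwrite(f"pics/{n}{tag}.png",s["color"][:,:,::-1]);return s
def pts(s):
    v,u=np.mgrid[0:400,0:640];z=s["range_z"]
    P=np.stack([(u-s["cx"])/s["fx"]*z,(v-s["cy"])/s["fy"]*z,z],-1)
    return P@s["T"][:3,:3].T+s["T"][:3,3]
def proj(s,p):
    q=s["T"][:3,:3].T@(np.asarray(p)-s["T"][:3,3]);return s["fx"]*q[0]/q[2]+s["cx"],s["fy"]*q[1]/q[2]+s["cy"]
def ray(s,u,v,z):
    d=s["T"][:3,:3]@np.array([(u-s["cx"])/s["fx"],(v-s["cy"])/s["fy"],1]);o=s["T"][:3,3];return o+d*(z-o[2])/d[2]
def crop(s,name,u0,u1,v0,v1,k):
    c=s["color"][v0:v1,u0:u1,::-1];cv2.imwrite(f"pics/{name}.png",cv2.resize(c,None,fx=k,fy=k,interpolation=cv2.INTER_CUBIC))
E
python3 - <<'E'
from h import *
t=load("top0");d=load("side0")
for n,s in(("top",t),("side",d)):
    print(n,"tcp px",np.round(proj(s,[.154,-.527,.204])))
P=pts(t);Q=pts(d)
for u,v in[(206,182),(286,182),(288,254),(205,256),(247,268),(247,220),(347,217),(375,258),(433,200),(331,172),(362,175),(460,235),(410,240),(530,200),(245,170)]: print("t",u,v,P[v,u].round(3))
for u,v in[(250,250),(300,248),(260,340),(180,330),(240,265),(30,310),(345,130),(300,140),(362,245),(340,290)]: print("s",u,v,Q[v,u].round(3))
crop(t,"c0",190,480,150,300,2.7)
E
```

```text
top tcp px [540. 361.]
side tcp px [ 11. 293.]
t 206 182 [0.646 0.316 0.111]
t 286 182 [ 0.668  0.096 -0.   ]
t 288 254 [0.439 0.092 0.005]
t 205 256 [0.44  0.349 0.005]
t 247 268 [0.396 0.197 0.102]
t 247 220 [0.53  0.196 0.112]
t 347 217 [ 0.543 -0.091  0.035]
t 375 258 [ 0.417 -0.169  0.039]
t 433 200 [ 0.593 -0.363  0.003]
t 331 172 [ 0.695 -0.048  0.001]
t 362 175 [ 0.676 -0.144  0.021]
t 460 235 [ 0.466 -0.388  0.142]
t 410 240 [ 0.459 -0.259  0.114]
t 530 200 [ 0.545 -0.556  0.196]
t 245 170 [0.693 0.214 0.062]
s 250 250 [ 0.44  -0.159  0.034]
s 300 248 [ 0.552 -0.104  0.034]
s 260 340 [ 0.568 -0.347  0.004]
s 180 330 [ 0.463 -0.443  0.145]
s 240 265 [ 0.495 -0.27   0.15 ]
s 30 310 [ 0.692 -0.658  0.749]
s 345 130 [0.516 0.284 0.109]
s 300 140 [ 0.353  0.31  -0.004]
s 362 245 [ 0.687 -0.021  0.018]
s 340 290 [ 0.686 -0.169  0.023]
```

View pics/c0.png

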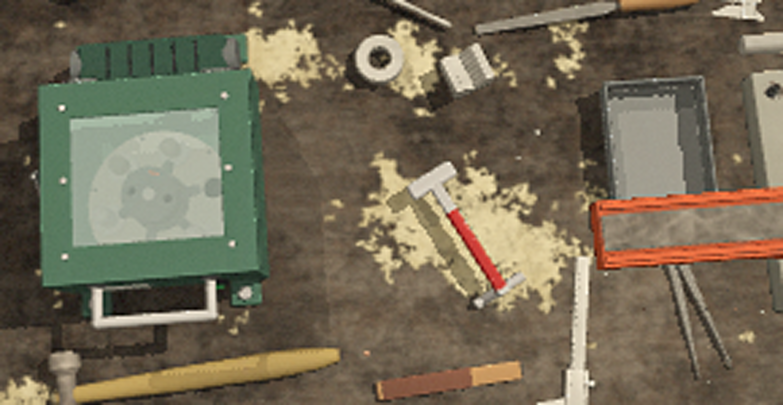

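The crop shows the hood with its window and lifting bar, and the spanner: head at crop (433,180), handle running down to its tail at (497,290). An orange beam, at z of about 0.11-0.15, crosses the near end of the tray.

```bash
python3 - <<'E'
from h import *
for n in("top0","side0"):
    s=load(n);P=pts(s);X,Y,Z=P[...,0],P[...,1],P[...,2];c=s["color"].astype(int)
    def rect(m,lab):
        p=P[m][:,:2].astype(np.float32);r=cv2.minAreaRect(p);print(n,lab,m.sum(),np.round(r[0],4),np.round(r[1],4),round(r[2],1),"z",np.median(Z[m]).round(4), "mean",p.mean(0).round(4))
    m=(Z>.095)&(Z<.13)&(X>.42)&(X<.72)&(Y>.03)&(Y<.38);
    rect(m,"hood")
    m=(X>.34)&(X<.43)&(Y>.1)&(Y<.3)&(Z>.085)&(Z<.12)
    if m.sum()>5: rect(m,"bar"); 
    b=m&(X<P[m][:,0].min()+.02); rect(b,"barfront"); 
    red=(c[...,0]>120)&(c[...,1]<70)&(c[...,2]<70)&(X>.35)&(X<.6)&(Y>-.25)&(Y<-.02)&(Z<.06)
    rect(red,"handle"); p=P[red]; l=cv2.fitLine(p[:,:2].astype(np.float32),cv2.DIST_L2,0,.01,.01).ravel();print(l.round(4),np.degrees(np.arctan2(l[1],l[0])))
    m=(Z>.025)&(Z<.05)&(X>.5)&(X<.58)&(Y>-.16)&(Y<-.04); rect(m,"head")
    m=(Z>.02)&(Z<.04)&(X>.48)&(X<.7)&(Y>-.47)&(Y<-.25); rect(m,"tray")
    m=(Z>.012)&(Z<.025)&(X>.65)&(X<.74)&(Y>-.1)&(Y<0.01); rect(m,"ring")
    m=(Z>.012)&(Z<.045)&(X>.64)&(X<.74)&(Y>-.2)&(Y<-.09); rect(m,"vee")
    m=(Z>.06)&(Z<.3)&(X>.3)&(X<.62)&(Y>-.5)&(Y<-.2); rect(m,"orange"); print(P[m].min(0),P[m].max(0))
E
```

```text
top0 hood 6074 [0.5379 0.21  ] [0.2379 0.2369] 2.7 z 0.1124 mean [0.5417 0.2039]
top0 bar 276 [0.409  0.1984] [0.1309 0.0396] 90.0 z 0.0994 mean [0.4022 0.2005]
top0 barfront 221 [0.3988 0.1983] [0.1306 0.0199] 89.6 z 0.0994 mean [0.3978 0.2006]
top0 handle 106 [ 0.4649 -0.1437] [0.0985 0.0118] 32.2 z 0.035 mean [ 0.4634 -0.1447]
[ 0.8549  0.5187  0.4634 -0.1447] 31.247194
top0 head 188 [ 0.5302 -0.1009] [0.0639 0.0544] 6.9 z 0.0346 mean [ 0.5353 -0.1043]
top0 tray 439 [ 0.6082 -0.3854] [0.1737 0.1754] 2.3 z 0.0315 mean [ 0.6047 -0.3963]
top0 ring 197 [ 0.6928 -0.0463] [0.0535 0.0554] 88.3 z 0.0185 mean [ 0.6927 -0.0457]
top0 vee 255 [ 0.6909 -0.1511] [0.0792 0.0936] 88.2 z 0.0308 mean [ 0.6736 -0.145 ]
top0 orange 2416 [ 0.4717 -0.379 ] [0.0681 0.2434] 2.5 z 0.1463 mean [ 0.4698 -0.3767]
[ 0.43275759 -0.49998921  0.06011972] [ 0.50953041 -0.25634373  0.15516275]
side0 hood 4597 [0.5384 0.2031] [0.2426 0.2323] 2.6 z 0.1108 mean [0.5512 0.1908]
side0 bar 197 [0.4127 0.1968] [0.0377 0.1317] 1.9 z 0.0972 mean [0.4066 0.1936]
side0 barfront 151 [0.4038 0.1965] [0.0198 0.128 ] 1.9 z 0.0975 mean [0.4023 0.1945]
side0 handle 41 [ 0.4667 -0.1453] [0.0943 0.0055] 29.2 z 0.0334 mean [ 0.4659 -0.1455]
[ 0.8643  0.503   0.4659 -0.1455] 30.196407
side0 head 264 [ 0.5266 -0.1125] [0.0684 0.0581] 29.8 z 0.033 mean [ 0.5369 -0.1098]
side0 tray 833 [ 0.5794 -0.3852] [0.1553 0.171 ] 1.4 z 0.031 mean [ 0.5751 -0.3634]
side0 ring 270 [ 0.6963 -0.047 ] [0.0551 0.0547] 62.6 z 0.0169 mean [ 0.6966 -0.0486]
side0 vee 399 [ 0.6973 -0.1389] [0.0866 0.0507] 22.8 z 0.0285 mean [ 0.6778 -0.1498]
side0 orange 4647 [ 0.4763 -0.3808] [0.066  0.2415] 2.8 z 0.1446 mean [ 0.4839 -0.3943]
[ 0.4383093  -0.49995029  0.06180416] [ 0.51429784 -0.25869085  0.15271971]
```

```bash
cat >> h.py <<'E'
from scipy.spatial.transform import Rotation as Ro
def down(yaw,tilt=0): # yaw deg of tool x; tilt about tool x
    return Ro.from_euler('xyz',[180,0,yaw],degrees=True)*Ro.from_euler('x',tilt,degrees=True)
def rows(targets,start=None):
    """targets: list of (pos m, Rotation); prints rotvec deg, shift mm from measured pose"""
    from bench import robot
    o=robot.get_obs();R0=Ro.from_euler('xyz',o["ee_rot"]);p0=o["tool_pos"]
    print("t",round(o["time"],2),"tcp",p0.round(4),"rpy",np.degrees(o["ee_rot"]).round(2),"q",o["joint_positions"].round(2),"F",o["wrist_force"].round(1),"w",round(o["width"],4))
    for p,R in targets: print(np.round((R0.inv()*R).as_rotvec(degrees=True),1).tolist(),np.round(R0.inv().apply(np.array(p)-p0)*1000,1).tolist())
E
python3 -c "
from h import *
rows([([.401,.1985,.23],down(92.5)),([.401,.1985,.075],down(92.5))])"
```

```text
t 0.1 tcp [ 0.1544 -0.5274  0.2044] rpy [-1.7989e+02 -1.0000e-02  1.6320e+01] q [-1.39  0.09  1.37  0.    1.68 -0.1 ] F [-0.7  0.2 -0.6] w 0.0939
[-0.1, -0.1, -76.2] [440.6, -627.4, -24.3]
[-0.1, -0.1, -76.2] [440.6, -627.1, 130.7]
```

arm_command:
  targets: [0, 0, -76.2, 440.6, -627.4, -24, 0.15, 0, 0, -76.2, 440.6, -627.4, -24, 0.15, 0, 0, -76.2, 440.6, -627.4, -24, 0.15, 0, 0, -76.2, 440.6, -627.4, -24, 0.15, 0, 0, -76.2, 440.6, -627.4, -24, 0.15, 0, 0, -76.2, 440.6, -627.4, -24, 0.15, 0, 0, -76.2, 440.6, -627.4, -24, 0.15, 0, 0, -76.2, 440.6, -627.4, -24, 0.15, 0, 0, -76.2, 440.6, -627.4, -24, 0.15, 0, 0, -76.2, 440.6, -627.4, -24, 0.15, 0, 0, -76.2, 440.6, -627.4, -24, 0.15, 0, 0, -76.2, 440.6, -627.4, -24, 0.15, 0, 0, -76.2, 440.6, -627.4, -24, 0.15, 0, 0, -76.2, 440.6, -627.4, -24, 0.15, 0, 0, -76.2, 440.6, -627.4, -24, 0.15, 0, 0, -76.2, 440.6, -627.4, -24, 0.15, 0, 0, -76.2, 440.6, -627.4, -24, 0.15, 0, 0, -76.2, 440.6, -627.4, -24, 0.15, 0, 0, -76.2, 440.6, -627.4, -24, 0.15]

```text
time: 2.0
tool_pos: [0.4008, 0.197, 0.2293]
ee_rot: [-3.141, 0.001, 1.613]
wrist_force: [-0.5, -1.2, -0.5]
width: 0.0398
finger_force: 0.0
```

```bash
python3 -c "
from h import *
rows([([.401,.1985,.075],down(92.5))])"
```

```text
t 2.0 tcp [0.4008 0.197  0.2293] rpy [-1.7999e+02  3.0000e-02  9.2440e+01] q [ 0.33 -0.15  1.55 -0.    1.74  0.29] F [-0.5 -1.2 -0.5] w 0.0398
[-0.0, 0.0, -0.1] [1.6, 0.3, 154.3]
```

arm_command:
  targets: [0, 0, 0, 1, 0, 50, 0.15, 0, 0, 0, 1, 0, 100, 0.15, 0, 0, 0, 1, 0, 125, 0.15, 0, 0, 0, 1, 0, 145, 0.15, 0, 0, 0, 1, 0, 154, 0.15, 0, 0, 0, 1, 0, 154, 0.15, 0, 0, 0, 1, 0, 154, 1, 0, 0, 0, 1, 0, 154, 1, 0, 0, 0, 1, 0, 154, 1, 0, 0, 0, 1, 0, 154, 1]

```text
time: 3.0
tool_pos: [0.3983, 0.1991, 0.0762]
ee_rot: [-3.135, -0.0, 1.615]
wrist_force: [-13.8, -0.8, 10.0]
width: 0.0119
finger_force: 11.8
```

```bash
python3 -c "
from h import *
hx,hy,hz=.662,.2095,.08
c,s=np.cos(np.radians(2.5)),np.sin(np.radians(2.5))
T=[]
for th,ti in((0,0),(10,0),(20,-3),(30,-6),(40,-10),(50,-15),(60,-20),(70,-25),(80,-30),(90,-35),(97,-38),(99,-38)):
    f=np.radians(th+3.07);R=.2614
    b=np.array([hx-R*np.cos(f)*c,hy-R*np.cos(f)*s,hz+R*np.sin(f)])
    r=down(92.5,ti); T.append((b+r.apply([0,0,.019]),r))
rows(T)
s=snap('side','1')"
```

```text
t 3.0 tcp [0.3983 0.1991 0.0762] rpy [-1.7962e+02 -1.0000e-02  9.2530e+01] q [ 0.33 -0.08  1.8   0.    1.43  0.29] F [-13.8  -0.8  10. ] w 0.0119
[-0.4, -0.0, 0.0] [-1.1, 2.9, 1.2]
[-0.4, -0.0, 0.0] [-1.1, 9.0, -43.9]
[-3.4, -0.0, 0.0] [-1.1, 23.8, -87.4]
[-6.4, -0.0, 0.0] [-1.1, 46.0, -127.8]
[-10.4, -0.0, 0.0] [-1.1, 75.2, -164.1]
[-15.4, -0.0, 0.0] [-1.2, 110.5, -195.1]
[-20.4, -0.0, 0.0] [-1.2, 150.6, -220.0]
[-25.4, -0.0, 0.0] [-1.2, 194.2, -237.9]
[-30.4, -0.0, 0.0] [-1.2, 240.2, -248.4]
[-35.4, -0.0, 0.0] [-1.3, 287.1, -251.1]
[-38.4, -0.0, 0.0] [-1.3, 319.7, -248.3]
[-38.4, -0.0, 0.0] [-1.3, 328.6, -246.6]
```

arm_command:
  targets: [0, 0, 0, 0, -6, 0, 1, 0, 0, 0, 0, -4, -22, 1, 0, 0, 0, 0, 3, -45, 1, -1.5, 0, 0, 0, 9, -67, 1, -3, 0, 0, 0, 18, -88, 1, -4.5, 0, 0, 0, 28, -109, 1, -6, 0, 0, 0, 40, -129, 1, -8, 0, 0, 0, 54, -147, 1, -10, 0, 0, 0, 69, -165, 1, -12.5, 0, 0, 0, 86, -181, 1, -15, 0, 0, 0, 104, -196, 1, -17.5, 0, 0, 0, 124, -209, 1, -20, 0, 0, 0, 144, -221, 1, -20, 0, 0, 0, 144, -221, 1]

```text
time: 4.45
tool_pos: [0.5452, 0.2053, 0.2996]
ee_rot: [2.789, -0.0, 1.614]
wrist_force: [-5.6, -0.4, 5.4]
width: 0.0108
finger_force: 30.0
```

```bash
cat > arc.py <<'E'
from h import *
hx,hy,hz=.6585,.2105,.08
c,s=np.cos(np.radians(2.5)),np.sin(np.radians(2.5))
T=[]
for th,ti in((60,-20),(65,-22.5),(70,-25),(75,-27.5),(80,-30),(85,-32.5),(90,-35),(94,-37),(97,-38),(99,-38),(101,-38)):
    f=np.radians(th+3.07);R=.2614
    b=np.array([hx-R*np.cos(f)*c,hy-R*np.cos(f)*s,hz+R*np.sin(f)])
    r=down(92.5,ti); T.append((b+r.apply([0,0,.019]),r))
rows(T)
E
python3 arc.py
```

```text
t 4.45 tcp [0.5452 0.2053 0.2996] rpy [ 1.5977e+02 -2.0000e-02  9.2500e+01] q [ 0.32 -0.1   1.41 -0.09  1.49  0.27] F [-5.6 -0.4  5.4] w 0.0108
[0.2, -0.0, -0.0] [0.2, -0.0, 4.6]
[-2.3, -0.0, -0.0] [0.2, 23.5, 2.9]
[-4.8, -0.0, -0.0] [0.2, 47.2, 3.2]
[-7.3, -0.0, -0.0] [0.2, 70.7, 5.4]
[-9.8, -0.0, -0.0] [0.2, 93.9, 9.6]
[-12.3, -0.0, -0.0] [0.2, 116.7, 15.6]
[-14.8, -0.0, -0.0] [0.2, 138.8, 23.5]
[-16.8, -0.0, -0.0] [0.2, 155.9, 31.1]
[-17.8, -0.0, -0.0] [0.2, 168.2, 37.6]
[-17.8, -0.0, -0.0] [0.2, 176.0, 42.4]
[-17.8, -0.0, -0.0] [0.2, 183.6, 47.4]
```

arm_command:
  targets: [-2.5, 0, 0, 0, 23, 0, 1, -5, 0, 0, 0, 46, 1, 1, -7.5, 0, 0, 0, 70, 3, 1, -10, 0, 0, 0, 93, 7, 1, -12.5, 0, 0, 0, 116, 13, 1, -15, 0, 0, 0, 138, 21, 1, -17, 0, 0, 0, 155, 28, 1, -17, 0, 0, 0, 155, 28, 1]

```text
time: 5.25
tool_pos: [0.7011, 0.2123, 0.3243]
ee_rot: [2.492, -0.0, 1.615]
wrist_force: [0.0, 0.3, 3.7]
width: 0.0107
finger_force: 30.0
```

```bash
python3 arc.py
```

```text
t 5.25 tcp [0.7011 0.2123 0.3243] rpy [ 1.428e+02 -1.000e-02  9.252e+01] q [ 0.29  0.04  1.33 -0.16  1.14  0.26] F [0.  0.3 3.7] w 0.0107
[17.2, -0.0, 0.0] [0.1, -140.7, -70.3]
[14.7, -0.0, 0.0] [0.1, -117.6, -65.0]
[12.2, -0.0, 0.0] [0.1, -95.1, -57.9]
[9.7, -0.0, 0.0] [0.1, -73.3, -48.9]
[7.2, -0.0, 0.0] [0.1, -52.3, -38.1]
[4.7, -0.0, 0.0] [0.1, -32.3, -25.7]
[2.2, -0.0, 0.0] [0.1, -13.4, -11.7]
[0.2, -0.0, 0.0] [0.1, 0.7, 0.6]
[-0.8, -0.0, 0.0] [0.1, 10.6, 10.4]
[-0.8, -0.0, 0.0] [0.1, 16.7, 17.2]
[-0.8, -0.0, 0.0] [0.1, 22.5, 24.2]
```

arm_command:
  targets: [-1, 0, 0, 0, 5, 5, 1, -1, 0, 0, 0, 10, 10, 1, -1, 0, 0, 0, 13, 13, 1, -1, 0, 0, 0, 15, 15, 1, -1, 0, 0, 0, 15, 15, 1, -1, 0, 0, 0, 15, 15, 1]

```text
time: 5.85
tool_pos: [0.7211, 0.2132, 0.321]
ee_rot: [2.478, -0.0, 1.615]
wrist_force: [-1.4, -1.5, 4.3]
width: 0.0109
finger_force: 30.0
```

```bash
python3 -c "
from h import *
s=snap('side','2')
rows([])
crop(s,'c2',270,450,40,240,3)"
```

```text
t 5.9 tcp [0.721  0.2132 0.321 ] rpy [ 1.4195e+02 -1.0000e-02  9.2520e+01] q [ 0.28  0.07  1.31 -0.16  1.12  0.26] F [-1.8 -0.8  5.1] w 0.0109
```

View pics/c2.png

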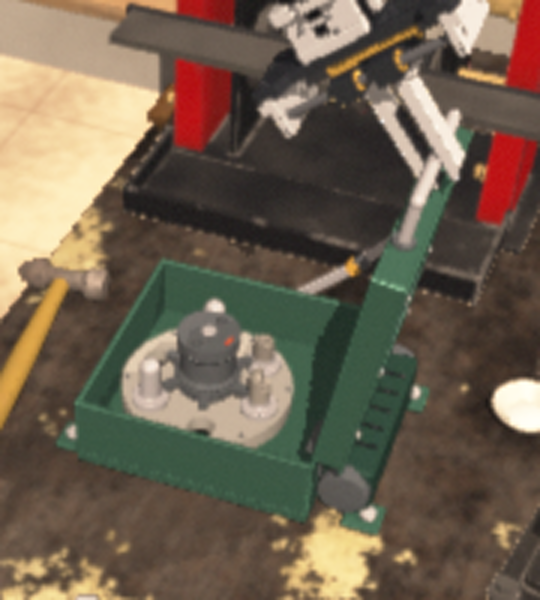

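The hood stands up with the stay near straight (elbow at about crop (350,268)), and the hub and punches are visible. I'll pull a little more.

arm_command:
  targets: [0, 0, 0, 0, 2, 2, 1, 0, 0, 0, 0, 3, 3, 1, 0, 0, 0, 0, 3, 3, 1, 0, 0, 0, 0, 3, 3, 1]

```text
time: 6.3
tool_pos: [0.7241, 0.2134, 0.3204]
ee_rot: [2.48, -0.0, 1.615]
wrist_force: [-8.1, -1.0, 6.3]
width: 0.0109
finger_force: 30.0
```

arm_command:
  targets: [0, 0, 0, 0, 1, 1, 1, 0, 0, 0, 0, 1, 1, 1, 0, 0, 0, 0, 1, 1, 1, 0, 0, 0, 0, 1, 1, 1, 0, 0, 0, 0, 1, 1, 1]

```text
time: 6.8
tool_pos: [0.725, 0.2135, 0.3202]
ee_rot: [2.481, -0.0, 1.615]
wrist_force: [-9.5, -1.5, 7.8]
width: 0.0109
finger_force: 30.0
```

```bash
python3 -c "
from h import *
s=snap('side','3')
crop(s,'c3',330,430,80,170,6)"
```

```text
(no output)
```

View pics/c3.png

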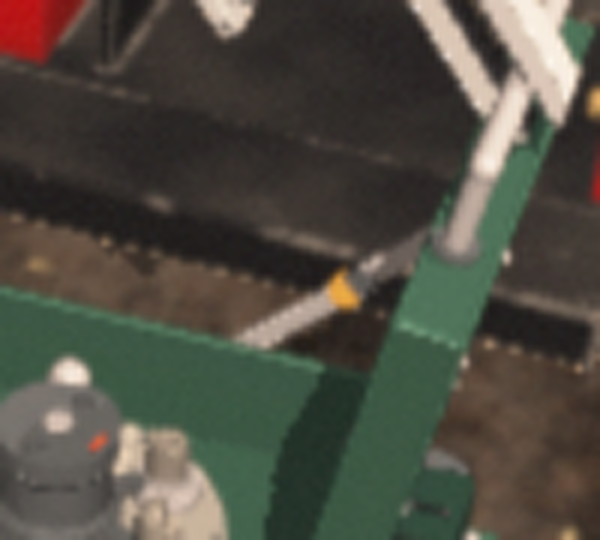

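arm_command:
  targets: [0, 0, 0, 0, -3, -3, 1, 0, 0, 0, 0, -6, -6, 1, 0, 0, 0, 0, -8, -8, 1, 0, 0, 0, 0, -8, -8, 1, 0, 0, 0, 0, -8, -8, 1]

```text
time: 7.35
tool_pos: [0.7163, 0.213, 0.322]
ee_rot: [2.475, -0.0, 1.615]
wrist_force: [3.2, -0.7, 5.0]
width: 0.0111
finger_force: 30.0
```

arm_command:
  targets: [0, 0, 0, 0, -2, -2, 1, 0, 0, 0, 0, -2, -2, 1, 0, 0, 0, 0, -2, -2, 1]

```text
time: 7.65
tool_pos: [0.7144, 0.2128, 0.3225]
ee_rot: [2.474, -0.0, 1.615]
wrist_force: [7.3, 0.1, 4.6]
width: 0.0109
finger_force: 30.0
```

arm_command:
  targets: [0, 0, 0, 0, 2, 2, 0.1, 0, 0, 0, 0, 2, 2, 0.1, 0, 0, 0, 0, 2, 2, 0.1, 0, 0, 0, 0, 2, -20, 0.1, 0, 0, 0, 0, 2, -50, 0.1, 0, 0, 0, 0, 2, -100, 0.1, 10, 0, 0, 0, -100, -150, 0.1, 20, 0, 0, 0, -150, -150, 0.1, 30, 0, 0, 0, -200, -150, 0.1, 37.8, 0, 0, 0, -250, -150, 0.1, 37.8, 0, 0, 0, -250, -150, 0.1, 37.8, 0, 0, 0, -250, -150, 0.1]

```text
time: 8.85
tool_pos: [0.4198, 0.1994, 0.2801]
ee_rot: [-3.133, 0.003, 1.615]
wrist_force: [0.7, 0.6, -0.1]
width: 0.0425
finger_force: 0.0
```

```bash
python3 -c "
from h import *
s=snap('side','4');t=snap('top','4')
rows([])
crop(t,'c4',190,470,140,300,2.8)
crop(s,'c4s',240,460,90,290,3)"
```

```text
t 8.95 tcp [0.4224 0.2    0.2843] rpy [1.799e+02 4.000e-02 9.256e+01] q [ 0.32 -0.1   1.4  -0.    1.84  0.28] F [ 0.5 -0.3  0.6] w 0.0424
```

View pics/c4.png

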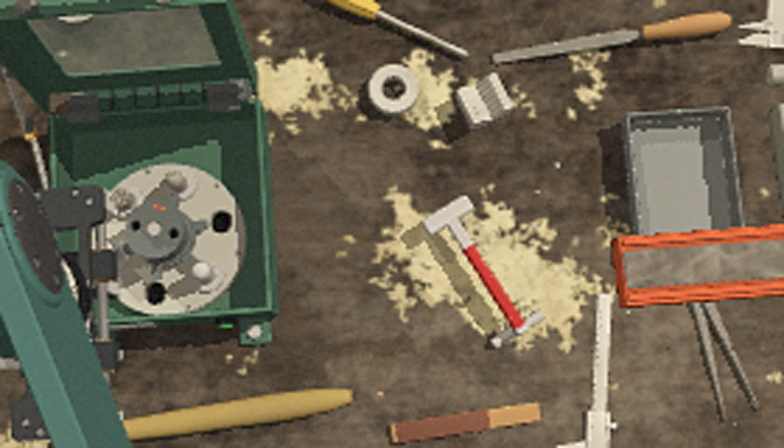

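View pics/c4s.png

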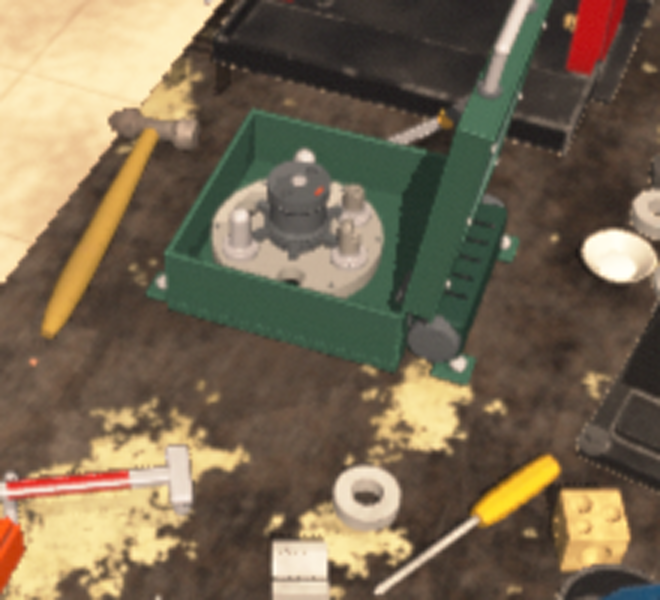

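The hood stays up by itself. The hub shows two dark holes at top-crop (133,231) and (171,232), two rough punches at the back and left-back, and empty sockets at (221,222) and (156,292). Now the precise measurements.

```bash
cat > hub.py <<'E'
from h import *
import sys
tag=sys.argv[1]
for n in("top","side"):
    s=load(n+tag);P=pts(s);X,Y,Z=P[...,0],P[...,1],P[...,2];c=s["color"].astype(int);g=c.sum(-1)/3
    m=(Z>.095)&(Z<.110)&(np.hypot(X-.553,Y-.205)<.045)
    p=P[m][:,:2].astype(np.float32);print(n,"hub",m.sum(),"circ",[np.round(a,4) for a in cv2.minEnclosingCircle(p)],"z",np.median(Z[m]).round(4),"mid",((p.max(0)+p.min(0))/2).round(4))
    C=ray(s,*proj(s,[.553,.205,.102]),.102)
    u0,v0=[int(round(a)) for a in proj(s,[.553,.205,.102])]
    k=6;a=cv2.resize(g[v0-16:v0+17,u0-22:u0+23].astype(np.float32),None,fx=k,fy=k,interpolation=cv2.INTER_CUBIC)
    for th in (45,55,65):
        b=((a<th)*255).astype(np.uint8);nn,l,st,ce=cv2.connectedComponentsWithStats(b)
        for i in range(1,nn):
            if 3*36<st[i,4]<45*36:
                u,v=u0-22+(ce[i,0]+.5)/k-.5,v0-16+(ce[i,1]+.5)/k-.5
                print(th,"area",st[i,4]/36,"px",round(u,1),round(v,1),ray(s,u,v,.102).round(4))
    cv2.imwrite(f"pics/hub_{n}{tag}.png",cv2.resize(s["color"][v0-22:v0+23,u0-25:u0+26,::-1],None,fx=8,fy=8,interpolation=cv2.INTER_CUBIC))
E
python3 hub.py 4
python3 - <<'E'
from h import *
a=cv2.imread("pics/hub_top4.png");b=cv2.imread("pics/hub_side4.png");cv2.imwrite("pics/hub4.png",np.hstack([a[:,:400],b[:,:400]]))
for n in("top4","side4"):
    s=load(n);P=pts(s);X,Y,Z=P[...,0],P[...,1],P[...,2];c=s["color"].astype(int)
    m=(Z>.027)&(Z<.042)&(X>.36)&(X<.6)&(Y>-.22)&(Y<-.05); p=P[m]
    red=m&(c[...,0]>110)&(c[...,1]<90)&(c[...,2]<90)
    l=cv2.fitLine(P[red][:,:2].astype(np.float32),cv2.DIST_L2,0,.01,.01).ravel();d=l[:2]*np.sign(l[0])
    print(n,"handle ang",np.degrees(np.arctan2(d[1],d[0])).round(2),"pt",l[2:].round(4))
    q=p[:,:2]-l[2:];a=q@d;b=q@[-d[1],d[0]]
    h=abs(b)>.014;h&=a>0;print("head a",np.percentile(a[h],[2,50,98]).round(4),"b",np.percentile(b[h],[1,99]).round(4),"front a",a.max().round(4),"z",np.median(p[:,2]).round(4))
    t=Z>.002;m2=(Z>.003)&(Z<.03)&(X>.36)&(X<.46)&(Y>-.24)&(Y<-.1);q=P[m2][:,:2]-l[2:];a=q@d;b=q@[-d[1],d[0]];print("tail",m2.sum(),np.median(a).round(4),np.median(b).round(4))
E
```

```text
top hub 276 circ [array([0.5297, 0.2039]), np.float64(0.0302)] z 0.1027 mid [0.5325 0.2034]
45 area 3.4722222222222223 px 225.8 200.6 [0.591  0.2601 0.102 ]
45 area 9.88888888888889 px 266.7 219.2 [0.5326 0.1413 0.102 ]
45 area 4.777777777777778 px 224.5 219.1 [0.5369 0.2629 0.102 ]
45 area 6.222222222222222 px 238.1 220.1 [0.5326 0.2236 0.102 ]
45 area 6.666666666666667 px 251.6 223.0 [0.523  0.1845 0.102 ]
55 area 9.61111111111111 px 225.2 218.0 [0.5399 0.2608 0.102 ]
55 area 10.63888888888889 px 266.6 219.1 [0.5327 0.1414 0.102 ]
55 area 7.5 px 238.1 220.1 [0.5326 0.2236 0.102 ]
55 area 8.083333333333334 px 251.6 222.9 [0.5232 0.1845 0.102 ]
65 area 21.694444444444443 px 225.4 215.2 [0.5479 0.2604 0.102 ]
65 area 3.8055555555555554 px 223.0 211.7 [0.5584 0.2676 0.102 ]
65 area 11.277777777777779 px 266.6 219.1 [0.5328 0.1415 0.102 ]
65 area 8.722222222222221 px 238.1 220.1 [0.5327 0.2236 0.102 ]
65 area 9.38888888888889 px 251.6 222.9 [0.5233 0.1845 0.102 ]
side hub 235 circ [array([0.5325, 0.2015]), np.float64(0.0314)] z 0.101 mid [0.5349 0.2013]
65 area 4.333333333333333 px 330.3 160.0 [0.5234 0.1556 0.102 ]
top4 handle ang 30.47 pt [ 0.4648 -0.1449]
head a [0.0827 0.0919 0.1014] b [-0.0289  0.0271] front a 0.1023 z 0.0345
tail 324 -0.0558 0.008
side4 handle ang 31.15 pt [ 0.4654 -0.1461]
head a [0.0841 0.0936 0.1032] b [-0.0331  0.0238] front a 0.104 z 0.0327
tail 95 -0.0454 -0.0062
```

View pics/hub4.png

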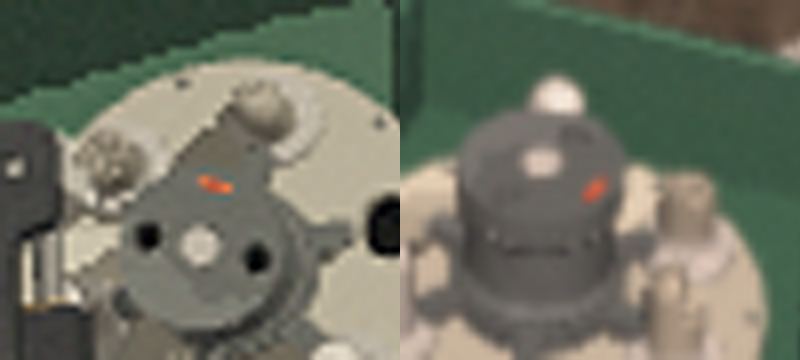

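```bash
python3 -c "
from h import *
rows([([.4925,-.1285,.15],down(30.7)),([.4925,-.1285,.009],down(30.7))])"
```

```text
t 8.95 tcp [0.4224 0.2    0.2843] rpy [1.799e+02 4.000e-02 9.256e+01] q [ 0.32 -0.1   1.4  -0.    1.84  0.28] F [ 0.5 -0.3  0.6] w 0.0424
[0.1, -0.0, 61.9] [-331.2, 55.1, 134.7]
[0.1, -0.0, 61.9] [-331.1, 54.8, 275.7]
```

arm_command:
  targets: [0.1, 0, 61.9, -331, 55, 135, 0.1, 0.1, 0, 61.9, -331, 55, 135, 0.1, 0.1, 0, 61.9, -331, 55, 135, 0.1, 0.1, 0, 61.9, -331, 55, 135, 0.1, 0.1, 0, 61.9, -331, 55, 135, 0.1, 0.1, 0, 61.9, -331, 55, 135, 0.1, 0.1, 0, 61.9, -331, 55, 135, 0.1, 0.1, 0, 61.9, -331, 55, 135, 0.1, 0.1, 0, 61.9, -331, 55, 135, 0.1, 0.1, 0, 61.9, -331, 55, 135, 0.1, 0.1, 0, 61.9, -331, 55, 185, 0.1, 0.1, 0, 61.9, -331, 55, 225, 0.1, 0.1, 0, 61.9, -331, 55, 225, 0.1]

```text
time: 10.25
tool_pos: [0.4901, -0.1249, 0.0563]
ee_rot: [-3.134, 0.004, 0.538]
wrist_force: [-1.0, 0.5, -0.5]
width: 0.0417
finger_force: 0.0
```

```bash
python3 -c "
from h import *
rows([([.4925,-.1285,.009],down(30.7))])
t=snap('side','5')
crop(t,'c5',200,340,200,300,5)"
```

```text
t 10.25 tcp [ 0.4901 -0.1249  0.0563] rpy [-179.55    0.22   30.83] q [-0.36  0.08  1.69  0.    1.39  0.67] F [-1.   0.5 -0.5] w 0.0417
[-0.5, 0.2, 0.1] [0.4, 4.7, 47.3]
```

View pics/c5.png

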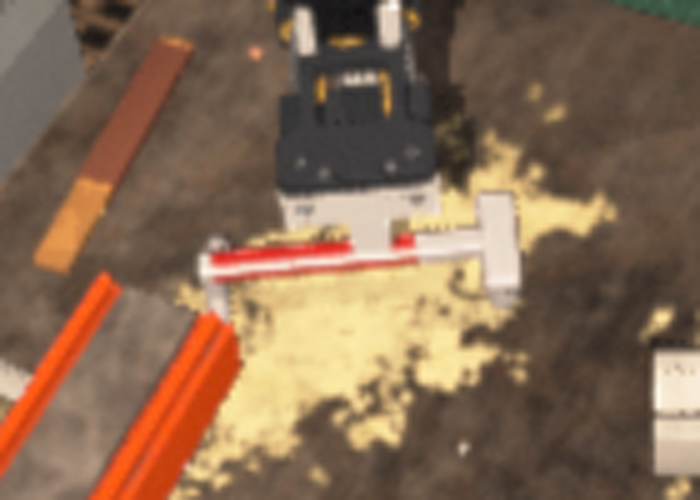

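The fingers straddle the handle near its middle, with the finger at crop (370,230), the head at (497,240) and the tail at (215,270). Going down to grasp.

arm_command:
  targets: [-0.4, 0.2, 0, 0, 2, 20, 0.1, -0.4, 0.2, 0, 0, 2, 38, 0.1, -0.4, 0.2, 0, 0, 2, 46, 0.1, -0.4, 0.2, 0, 0, 2, 46, 0.1, -0.4, 0.2, 0, 0, 2, 46, 1, -0.4, 0.2, 0, 0, 2, 46, 1, -0.4, 0.2, 0, 0, 2, 46, 1, -0.4, 0.2, 0, 0, 2, 46, 1]

```text
time: 11.1
tool_pos: [0.4952, -0.1297, 0.0154]
ee_rot: [3.134, -0.006, 0.534]
wrist_force: [0.2, -0.1, 3.2]
width: 0.0138
finger_force: 14.5
```

```bash
python3 -c "
from h import *
rows([([.4925,-.1285,.009],down(30.7))])"
```

```text
t 11.1 tcp [ 0.4952 -0.1297  0.0154] rpy [179.57  -0.37  30.61] q [-0.37  0.12  1.73  0.    1.29  0.67] F [ 0.2 -0.1  3.2] w 0.0138
[0.4, -0.4, -0.1] [-1.7, -2.5, 6.4]
```

arm_command:
  targets: [0, 0, 0, 0, 0, 0, 0.4, 0.4, -0.4, 0, -1.5, 0, 3, 0.4, 0.4, -0.4, 0, -1.5, 0, 6, 0.4, 0.4, -0.4, 0, -1.5, 0, 6, 0.4, 0.4, -0.4, 0, -1.5, 0, 6, 0.4]

```text
time: 11.6
tool_pos: [0.4934, -0.1306, 0.0083]
ee_rot: [-3.141, 0.002, 0.534]
wrist_force: [-0.0, -0.9, -0.1]
width: 0.028
finger_force: 0.0
```

```bash
python3 -c "
from h import *
rows([([.4925,-.1285,.009],down(30.7))])"
```

```text
t 11.6 tcp [ 0.4934 -0.1306  0.0083] rpy [-1.7998e+02  1.0000e-01  3.0610e+01] q [-0.37  0.13  1.73 -0.    1.28  0.67] F [-0.  -0.9 -0.1] w 0.028
[-0.0, 0.1, -0.1] [0.3, -2.3, -0.7]
```

arm_command:
  targets: [0, 0, 0, 0, -1, 0, 1, 0, 0, 0, 0, -1, 0, 1, 0, 0, 0, 0, -1, 0, 1, 0, 0, 0, 0, -1, 0, 1, 0, 0, 0, 0, -1, -10, 1, 0, 0, 0, 0, -1, -40, 1, 0, 0, 0, 0, -1, -80, 1, 0, 0, 0, 0, -1, -120, 1, 0, 0, 0, 0, -1, -160, 1, 0, 0, 0, 0, -1, -160, 1, 0, 0, 0, 0, -1, -160, 1, 0, 0, 0, 0, -1, -160, 1]

```text
time: 12.8
tool_pos: [0.4919, -0.1291, 0.1663]
ee_rot: [-3.138, 0.004, 0.534]
wrist_force: [0.5, -0.5, -3.6]
width: 0.0138
finger_force: 30.0
```

```bash
python3 -c "
from h import *
C=np.array([.528,.204]);
T=[]
for y in (-13.5,):
    d=np.array([np.cos(np.radians(y)),np.sin(np.radians(y))]);g=C-.06*d
    T+=[([*g,.14],down(y)),([*g,.102],down(y))]
rows(T)"
```

```text
t 12.8 tcp [ 0.4919 -0.1291  0.1663] rpy [-179.81    0.24   30.62] q [-0.37  0.01  1.53 -0.    1.61  0.67] F [ 0.5 -0.5 -3.6] w 0.0138
[-0.1, 0.3, 44.1] [157.8, -310.0, 26.7]
[-0.1, 0.3, 44.1] [157.9, -309.8, 64.7]
```

Move to the hover above the hub (z 0.14), tips about 29 mm over the face.

arm_command:
  targets: [0, 0.3, 44.1, 157.8, -310, 20, 1, 0, 0.3, 44.1, 157.8, -310, 20, 1, 0, 0.3, 44.1, 157.8, -310, 20, 1, 0, 0.3, 44.1, 157.8, -310, 20, 1, 0, 0.3, 44.1, 157.8, -310, 20, 1, 0, 0.3, 44.1, 157.8, -310, 20, 1, 0, 0.3, 44.1, 157.8, -310, 20, 1, 0, 0.3, 44.1, 157.8, -310, 20, 1, 0, 0.3, 44.1, 157.8, -310, 20, 1, 0, 0.3, 44.1, 157.8, -310, 20, 1, 0, 0.3, 44.1, 157.8, -310, 20, 1, 0, 0.3, 44.1, 157.8, -310, 20, 1]

```text
time: 14.0
tool_pos: [0.4712, 0.2162, 0.1479]
ee_rot: [3.142, -0.003, -0.237]
wrist_force: [-0.3, -0.5, -3.3]
width: 0.0138
finger_force: 30.0
```

```bash
cat > head.py <<'E'
from h import *
import sys
tag=sys.argv[1];from bench import robot
o=robot.get_obs();p0=o["tool_pos"];R=Ro.from_euler('xyz',o["ee_rot"])
print(p0.round(4),np.degrees(o["ee_rot"]).round(2))
exp=p0+R.apply([.06,0,-.025]) # head top centre expected (34-9)
for n in("top","side"):
    s=snap(n,tag);P=pts(s);X,Y,Z=P[...,0],P[...,1],P[...,2]
    q=(P-p0)@R.as_matrix()  # tool coords
    m=(abs(q[...,2]+.025)<.006)&(q[...,0]>.042)&(q[...,0]<.08)&(abs(q[...,1])<.045)
    a=q[m];print(n,m.sum(),"exp",exp.round(4),"toolx",np.percentile(a[:,0],[2,98]).round(4),"tooly",np.percentile(a[:,1],[2,98]).round(4),"z",np.median(a[:,2]).round(4))
    if m.sum()>20: print(cv2.minAreaRect((a[:,:2]*1000).astype(np.float32)))
    u,v=proj(s,exp);u,v=int(u),int(v);cv2.imwrite(f"pics/h_{n}.png",cv2.resize(s["color"][v-30:v+31,u-30:u+31,::-1],(400,400),interpolation=cv2.INTER_CUBIC))
cv2.imwrite(f"pics/head{tag}.png",np.hstack([cv2.imread("pics/h_top.png"),cv2.imread("pics/h_side.png")]))
E
python3 head.py 6
```

```text
[0.4712 0.2162 0.1479] [180.    -0.18 -13.59]
top 174 exp [0.5294 0.2021 0.1731] toolx [0.0432 0.0692] tooly [-0.0256  0.0287] z -0.0251
((55.95264434814453, 0.8207035064697266), (58.56867218017578, 27.869997024536133), 89.88294219970703)
side 128 exp [0.5294 0.2021 0.1731] toolx [0.0437 0.0739] tooly [-0.0249  0.0301] z -0.0236
((58.346004486083984, 2.227130889892578), (59.36650848388672, 32.68714904785156), 89.5606689453125)
```

View pics/head6.png

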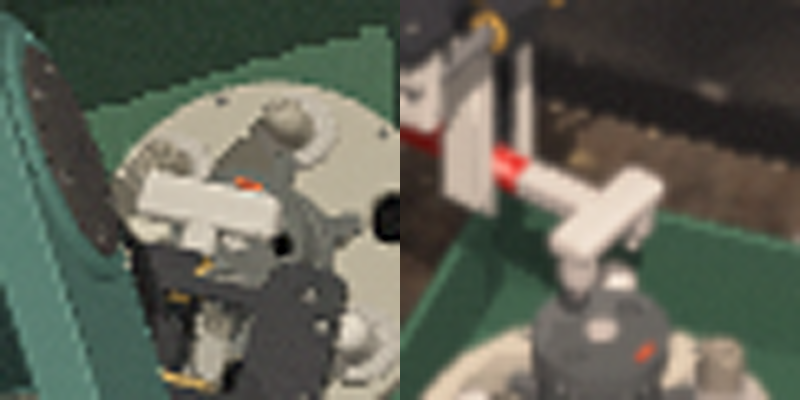

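The spanner head sits centred above the hub. Its measured offset from the tool gives the hub centre in robot coordinates as about (0.5282, 0.2048).

```bash
python3 -c "
from h import *
rows([([.4701,.2187,.120],down(-13.5)),([.4701,.2187,.104],down(-13.5))])"
```

```text
t 14.1 tcp [0.4714 0.2163 0.1484] rpy [-179.97   -0.23  -13.6 ] q [ 0.32  0.03  1.54 -0.    1.56  2.13] F [-0.2  0.3 -3. ] w 0.0136
[-0.0, -0.2, -0.1] [-2.0, -2.0, 28.4]
[-0.0, -0.2, -0.1] [-2.0, -1.9, 44.4]
```

arm_command:
  targets: [0, -0.2, 0, -2, -2, 15, 1, 0, -0.2, 0, -2, -2, 31, 1, 0, -0.2, 0, -2, -2, 31, 1, 0, -0.2, 0, -2, -2, 31, 1, 0, -0.2, 0, -2, -2, 31, 1]

```text
time: 14.6
tool_pos: [0.4703, 0.2199, 0.118]
ee_rot: [-3.14, -0.001, -0.236]
wrist_force: [0.3, -0.2, -1.6]
width: 0.0142
finger_force: 30.0
```

```bash
python3 -c "
from h import *
rows([([.4701,.2187,.104],down(-13.5))])"
```

```text
t 14.6 tcp [0.4703 0.2199 0.118 ] rpy [-1.7992e+02 -9.0000e-02 -1.3490e+01] q [0.33 0.05 1.58 0.   1.5  2.13] F [ 0.3 -0.2 -1.6] w 0.0142
[-0.1, -0.1, 0.0] [0.1, 1.3, 14.0]
```

arm_command:
  targets: [0, 0, 0, 0, 1, 4, 1, 0, 0, 0, 0, 1, 8, 1, 0, 0, 0, 0, 1, 11, 1, 0, 0, 0, 0, 1, 11, 1, 0, 0, 0, 0, 1, 11, 1]

```text
time: 15.1
tool_pos: [0.4695, 0.2189, 0.1063]
ee_rot: [-3.141, -0.0, -0.235]
wrist_force: [-0.2, -0.2, -2.8]
width: 0.0134
finger_force: 30.0
```

arm_command:
  targets: [0, 0, 0, 0, 0, 3, 1, 0, 0, 0, 0, 0, 4, 1, 0, 0, 0, 0, 0, 4, 1, 0, 0, 0, 0, 0, 4, 1]

```text
time: 15.5
tool_pos: [0.4696, 0.2189, 0.1024]
ee_rot: [-3.141, -0.0, -0.235]
wrist_force: [-0.0, 0.4, -3.2]
width: 0.0135
finger_force: 30.0
```

```bash
cat > turn.py <<'E'
from h import *
import sys
from bench import robot
C=np.array([.5282,.2048]);o=robot.get_obs();p=o["tool_pos"];y0=np.degrees(o["ee_rot"][2])
off=p[:2]-C;print("radius",np.hypot(*off).round(4),"ang",np.degrees(np.arctan2(-off[1],-off[0])).round(2))
T=[]
for a in map(float,sys.argv[1:]):
    r=Ro.from_euler('z',a,degrees=True);q=C+r.as_matrix()[:2,:2]@off;T.append(([*q,p[2]],r*Ro.from_euler('xyz',o["ee_rot"])))
rows(T)
E
python3 turn.py 5 10 15 20 25 30 33 36
```

```text
radius 0.0603 ang -13.55
t 15.5 tcp [0.4696 0.2189 0.1024] rpy [-1.7996e+02 -3.0000e-02 -1.3480e+01] q [0.33 0.06 1.61 0.   1.47 2.13] F [-0.   0.4 -3.2] w 0.0135
[0.0, -0.0, -5.0] [0.2, 5.3, -0.0]
[0.0, -0.0, -10.0] [0.9, 10.5, -0.0]
[0.0, -0.0, -15.0] [2.0, 15.6, -0.0]
[0.0, -0.0, -20.0] [3.6, 20.6, -0.0]
[0.0, -0.0, -25.0] [5.6, 25.5, -0.0]
[0.0, -0.0, -30.0] [8.0, 30.1, -0.0]
[0.0, -0.0, -33.0] [9.7, 32.8, -0.0]
[0.0, -0.0, -36.0] [11.5, 35.4, -0.0]
```

The pins dropped in with no contact force. Turning the ring.

arm_command:
  targets: [0, 0, -2.5, 0.1, 2.6, 0, 1, 0, 0, -5, 0.2, 5.3, 0, 1, 0, 0, -7.5, 0.5, 7.9, 0, 1, 0, 0, -10, 0.9, 10.5, 0, 1, 0, 0, -12.5, 1.4, 13, 0, 1, 0, 0, -15, 2, 15.6, 0, 1, 0, 0, -17.5, 2.8, 18.1, 0, 1, 0, 0, -20, 3.6, 20.6, 0, 1, 0, 0, -22.5, 4.6, 23, 0, 1, 0, 0, -25, 5.6, 25.5, 0, 1, 0, 0, -27.5, 6.8, 27.8, 0, 1, 0, 0, -30, 8, 30.1, 0, 1, 0, 0, -30, 8, 30.1, 0, 1]

```text
time: 16.8
tool_pos: [0.4701, 0.1877, 0.1025]
ee_rot: [-3.141, -0.0, 0.288]
wrist_force: [-1.7, 0.2, -2.7]
width: 0.0135
finger_force: 30.0
```

```bash
python3 turn.py 3 5 7; python3 -c "
from bench import robot;print(robot.get_obs()['wrist_torque'])"
```

```text
radius 0.0605 ang 16.41
t 16.8 tcp [0.4701 0.1877 0.1025] rpy [-1.7995e+02 -2.0000e-02  1.6480e+01] q [0.27 0.03 1.63 0.   1.47 1.55] F [-1.7  0.2 -2.7] w 0.0135
[0.0, -0.0, -3.0] [0.1, 3.2, -0.0]
[0.0, -0.0, -5.0] [0.2, 5.3, -0.0]
[0.0, -0.0, -7.0] [0.4, 7.4, -0.0]
[ 0.03604215  0.20726057 -0.11237469]
```

arm_command:
  targets: [0, 0, -2, 0, 2.1, 0, 1, 0, 0, -4, 0.1, 4.2, 0, 1, 0, 0, -6, 0.3, 6.3, 0, 1, 0, 0, -6, 0.3, 6.3, 0, 1, 0, 0, -6, 0.3, 6.3, 0, 1]

```text
time: 17.3
tool_pos: [0.4722, 0.1818, 0.1025]
ee_rot: [-3.141, -0.0, 0.392]
wrist_force: [-2.1, -1.0, -0.9]
width: 0.0135
finger_force: 30.0
```

```bash
python3 turn.py 3 5 ; python3 -c "
from bench import robot;print(robot.get_obs()['wrist_torque'])
from h import *
s=snap('side','7');crop(s,'c7',290,400,110,200,6)"
```

```text
radius 0.0605 ang 22.35
t 17.3 tcp [0.4722 0.1818 0.1025] rpy [-1.7998e+02 -2.0000e-02  2.2440e+01] q [0.26 0.03 1.63 0.   1.47 1.43] F [-2.1 -1.  -0.9] w 0.0135
[0.0, -0.0, -3.0] [0.1, 3.2, -0.0]
[0.0, -0.0, -5.0] [0.2, 5.3, -0.0]
[-0.04776398  0.28130347 -0.21675123]
```

View pics/c7.png

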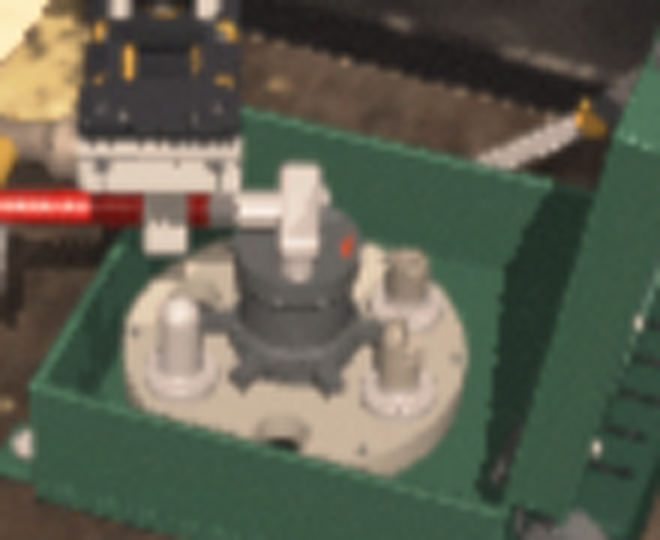

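The lobes have turned off the shoulders. I'll continue until the stop is felt.

arm_command:
  targets: [0, 0, -1.5, 0, 1.6, 0, 1, 0, 0, -3, 0.1, 3.2, 0, 1, 0, 0, -3, 0.1, 3.2, 0, 1, 0, 0, -3, 0.1, 3.2, 0, 1]

```text
time: 17.75
tool_pos: [0.4733, 0.1792, 0.1023]
ee_rot: [-3.14, -0.0, 0.445]
wrist_force: [-4.0, 1.6, -2.0]
width: 0.0132
finger_force: 30.1
```

```bash
python3 turn.py 3 5 ; python3 -c "
from bench import robot;print(robot.get_obs()['wrist_torque'])"
```

```text
radius 0.0606 ang 24.97
t 17.75 tcp [0.4733 0.1792 0.1023] rpy [-1.7992e+02 -1.0000e-02  2.5500e+01] q [0.25 0.03 1.63 0.   1.47 1.37] F [-4.   1.6 -2. ] w 0.0132
[0.0, -0.0, -3.0] [0.1, 3.2, -0.0]
[0.0, -0.0, -5.0] [0.2, 5.3, -0.0]
[ 0.27437297  0.69011953 -0.36140626]
```

arm_command:
  targets: [0, 0, -1.5, 0, 1.6, 0, 1, 0, 0, -2.5, 0, 2.6, 0, 1, 0, 0, -2.5, 0, 2.6, 0, 1]

```text
time: 18.05
tool_pos: [0.4736, 0.1783, 0.1021]
ee_rot: [-3.137, -0.0, 0.49]
wrist_force: [-6.4, 5.6, -2.0]
width: 0.0141
finger_force: 30.9
```

```bash
python3 turn.py 0 -3 -6; python3 -c "
from bench import robot;print(robot.get_obs()['wrist_torque'])"
```

```text
radius 0.0607 ang 25.88
t 18.05 tcp [0.4736 0.1783 0.1021] rpy [-179.72   -0.     28.05] q [0.24 0.03 1.63 0.   1.47 1.33] F [-6.4  5.6 -2. ] w 0.0141
[0.0, 0.0, 0.0] [0.0, 0.0, 0.0]
[-0.0, 0.0, 3.0] [0.2, -3.2, 0.0]
[-0.0, 0.0, 6.0] [0.6, -6.3, 0.0]
[ 0.93000428  0.98041509 -0.5707875 ]
```

arm_command:
  targets: [0, 0, 2.5, 0.1, -2.6, 0, 1, 0, 0, 5.5, 0.5, -5.5, 0, 1, 0, 0, 5.5, 0.5, -5.5, 0, 1, 0, 0, 5.5, 0.5, -5.5, 0, 1, 0, 0, 5.5, 0.5, -5.5, -5, 1, 0, 0, 5.5, 0.5, -5.5, -15, 1, 0, 0, 5.5, 0.5, -5.5, -30, 1, 0, 0, 5.5, 0.5, -5.5, -50, 1, 0, 0, 5.5, 0.5, -5.5, -60, 1, 0, 0, 5.5, 0.5, -5.5, -60, 1, 0, 0, 5.5, 0.5, -5.5, -60, 1]

```text
time: 19.15
tool_pos: [0.4729, 0.1815, 0.1624]
ee_rot: [-3.141, -0.001, 0.393]
wrist_force: [0.2, 0.5, -2.2]
width: 0.0135
finger_force: 30.0
```

```bash
python3 head.py 8; python3 -c "
from h import *
rows([([.46,-.03,.16],down(0)),([.46,-.03,.009],down(0))])"
```

```text
[0.4729 0.1815 0.1624] [-1.7999e+02 -8.0000e-02  2.2520e+01]
top 32 exp [0.5282 0.2045 0.1875] toolx [0.0518 0.0677] tooly [0.0163 0.0285] z -0.0254
((60.021881103515625, 22.17872428894043), (12.749342918395996, 16.83437156677246), 86.23660278320312)
side 120 exp [0.5282 0.2045 0.1875] toolx [0.0426 0.0694] tooly [-0.0264  0.0315] z -0.0229
((55.91712188720703, 2.621938705444336), (26.78404998779297, 61.40300369262695), 0.6876734495162964)
t 19.25 tcp [0.4722 0.1814 0.1613] rpy [-1.7997e+02  6.0000e-02  2.2520e+01] q [0.25 0.   1.55 0.   1.59 1.43] F [-0.6 -0.2 -3.6] w 0.0133
[-0.0, 0.1, 22.5] [-92.2, 190.6, 1.3]
[-0.0, 0.1, 22.5] [-92.1, 190.7, 152.3]
```

View pics/head8.png

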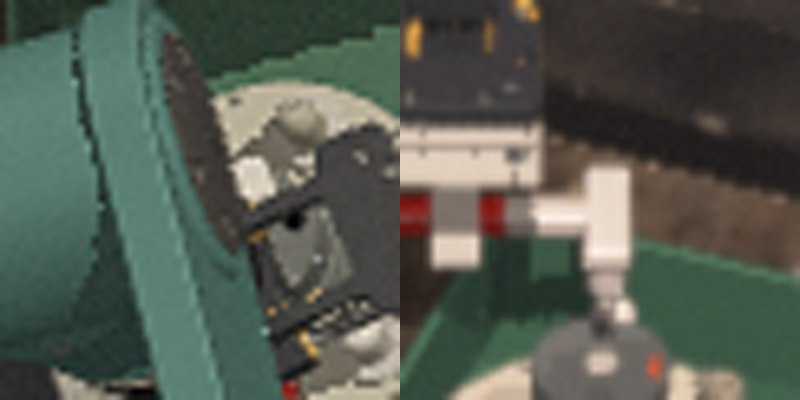

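arm_command:
  targets: [0, 0, 22.5, -92, 190.6, 1, 1, 0, 0, 22.5, -92, 190.6, 1, 1, 0, 0, 22.5, -92, 190.6, 1, 1, 0, 0, 22.5, -92, 190.6, 1, 1, 0, 0, 22.5, -92, 190.6, 1, 1, 0, 0, 22.5, -92, 190.6, 1, 1, 0, 0, 22.5, -92, 190.6, 40, 1, 0, 0, 22.5, -92, 190.6, 80, 1, 0, 0, 22.5, -92, 190.6, 120, 1, 0, 0, 22.5, -92, 190.6, 138, 1, 0, 0, 22.5, -92, 190.6, 145, 1, 0, 0, 22.5, -92, 190.6, 145, 1, 0, 0, 22.5, -92, 190.6, 145, 1, 0, 0, 22.5, -92, 190.6, 145, 1]

```text
time: 20.65
tool_pos: [0.4624, -0.0295, 0.0191]
ee_rot: [-3.142, -0.004, 0.001]
wrist_force: [-0.4, 0.6, -2.0]
width: 0.014
finger_force: 30.0
```

arm_command:
  targets: [0, 0, 0, 0, 0, 5, 1, 0, 0, 0, 0, 0, 9, 1, 0, 0, 0, 0, 0, 9, 1, 0, 0, 0, 0, 0, 9, 1]

```text
time: 21.05
tool_pos: [0.4614, -0.0297, 0.0088]
ee_rot: [-3.141, -0.002, 0.0]
wrist_force: [0.3, 0.4, -0.0]
width: 0.0139
finger_force: 30.0
```

Release, retreat up, and look at the turret from out of the way.

arm_command:
  targets: [0, 0, 0, 0, 0, 0, 0.4, 0, 0, 0, 0, 0, 0, 0.4, 0, 0, 0, 0, 0, 0, 0.4, 0, 0, 0, 0, 0, -50, 0.4, 0, 0, 0, 0, 0, -100, 0.4, 0, 0, 0, 0, 0, -150, 0.4, 0, 0, 0, -50, 40, -190, 0.4, 0, 0, 0, -80, 70, -190, 0.4, 0, 0, 0, -80, 70, -190, 0.4, 0, 0, 0, -80, 70, -190, 0.4]

```text
time: 22.05
tool_pos: [0.3801, -0.101, 0.1994]
ee_rot: [3.141, -0.003, -0.003]
wrist_force: [0.1, 0.7, -0.1]
width: 0.0284
finger_force: 0.0
```

```bash
python3 - <<'E'
from h import *
t=snap('top','9');s=snap('side','9')
def c(s,u0,u1,v0,v1): return cv2.resize(s["color"][v0:v1,u0:u1,::-1],(400,400),interpolation=cv2.INTER_CUBIC)
u,v=[int(a) for a in proj(t,[.528,.204,.06])];a=c(t,u-36,u+36,v-36,v+36)
u,v=[int(a) for a in proj(s,[.528,.204,.06])];b=c(s,u-46,u+46,v-46,v+46)
cv2.imwrite("pics/p9.png",np.hstack([a,b]))
E
python3 hub.py 9
```

```text
top hub 276 circ [array([0.5289, 0.2038]), np.float64(0.0302)] z 0.1029 mid [0.5322 0.2036]
45 area 9.805555555555555 px 266.7 219.2 [0.5325 0.1413 0.102 ]
45 area 6.666666666666667 px 251.5 219.0 [0.5345 0.185  0.102 ]
45 area 6.166666666666667 px 238.3 224.0 [0.5212 0.2228 0.102 ]
55 area 10.666666666666666 px 266.6 219.2 [0.5326 0.1415 0.102 ]
55 area 7.944444444444445 px 251.5 219.0 [0.5345 0.185  0.102 ]
55 area 7.361111111111111 px 238.3 224.0 [0.5213 0.2227 0.102 ]
65 area 11.36111111111111 px 266.6 219.1 [0.5328 0.1416 0.102 ]
65 area 9.277777777777779 px 251.5 219.0 [0.5345 0.1851 0.102 ]
65 area 8.666666666666666 px 238.3 223.9 [0.5214 0.2228 0.102 ]
side hub 229 circ [array([0.5304, 0.2021]), np.float64(0.0325)] z 0.101 mid [0.5344 0.202 ]
65 area 3.388888888888889 px 330.5 160.3 [0.5242 0.1547 0.102 ]
```

View pics/p9.png

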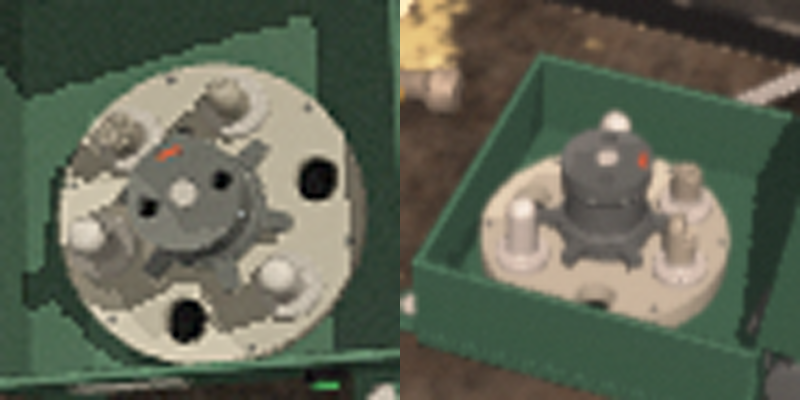

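Holes now lie at 109.3°, turned 32.8°, so the ring is at its stop. Broken punches are at p9 (120,135) and (228,100), sound ones at (87,235) and (278,275), and empty sockets at (318,178) and (187,322).

```bash
python3 - <<'E'
from h import *
t=load('top9');d=load('side9')
u0,v0=[int(a) for a in proj(t,[.528,.204,.06])]
f=lambda x,y:(u0-36+x*72/400,v0-36+y*72/400)
C=np.array([.5282,.2048])
for x,y,z,l in((318,178,.036,"e"),(187,322,.036,"e"),(120,135,.068,"b1"),(228,100,.068,"b2"),(87,235,.086,"s"),(278,275,.086,"s")):
    p=ray(t,*f(x,y),z);q=p[:2]-C;print(l,p.round(4),"r",np.hypot(*q).round(4),"ang",np.degrees(np.arctan2(q[1],q[0])).round(1))
for n,s in(("top",t),("side",d)):
    P=pts(s)
    for l,ang in(("b1",38),("b2",-22)):
        e=C+.06*np.array([np.cos(np.radians(ang)),np.sin(np.radians(ang))])
        m=(np.hypot(P[...,0]-e[0],P[...,1]-e[1])<.02)&(P[...,2]>.052)&(P[...,2]<.095)
        a=P[m];print(n,l,"exp",e.round(4),m.sum(),a.mean(0).round(4),np.percentile(a[:,2],[5,25,50,75,95]).round(4),((a.min(0)+a.max(0))/2).round(4))
E
```

```text
e [0.5439 0.1446 0.036 ] r 0.0622 ang -75.4
e [0.4673 0.2159 0.036 ] r 0.0619 ang 169.7
b1 [0.5652 0.2456 0.068 ] r 0.0551 ang 47.8
b2 [0.5824 0.1877 0.068 ] r 0.0568 ang -17.5
s [0.5092 0.2575 0.086 ] r 0.056 ang 109.8
s [0.4852 0.1575 0.086 ] r 0.0639 ang -132.3
top b1 exp [0.5755 0.2417] 44 [0.5678 0.2466 0.0672] [0.0574 0.0659 0.0683 0.0705 0.0731] [0.5688 0.2476 0.064 ]
top b2 exp [0.5838 0.1823] 46 [0.5835 0.1877 0.0744] [0.055  0.0678 0.074  0.0829 0.0866] [0.5857 0.1896 0.0704]
side b1 exp [0.5755 0.2417] 53 [0.5734 0.2429 0.0637] [0.0543 0.06   0.065  0.0676 0.07  ] [0.5726 0.2462 0.0622]
side b2 exp [0.5838 0.1823] 68 [0.589  0.1837 0.0693] [0.0545 0.0617 0.069  0.0775 0.0834] [0.5833 0.1865 0.0699]
```

```bash
python3 - <<'E'
from h import *
for n in("top9","side9"):
    s=load(n);P=pts(s);X,Y,Z=P[...,0],P[...,1],P[...,2];c=s["color"].astype(int)
    m=(X>.45)&(X<.75)&(Y>.29)&(Y<.42)&(Z>.085)&(Z<.36)
    a=P[m];print(n,m.sum())
    for x in np.arange(.45,.75,.02):
        k=abs(a[:,0]-x)<.01
        if k.any(): print(round(x,2),k.sum(),"y",a[k,1].min().round(3),a[k,1].max().round(3),"z",a[k,2].min().round(3),a[k,2].max().round(3))
    m=(X>.63)&(X<.8)&(abs(Y-.2)<.1)&(Z>.13)&(Z<.35); a=P[m]; print("hood x min", np.percentile(a[:,0],1) if len(a) else None)
E
```

```text
top9 850
0.53 1 y 0.312 0.312 z 0.086 0.086
0.59 8 y 0.324 0.328 z 0.087 0.098
0.61 19 y 0.324 0.329 z 0.09 0.115
0.63 37 y 0.318 0.334 z 0.085 0.138
0.65 39 y 0.291 0.334 z 0.085 0.166
0.67 166 y 0.291 0.338 z 0.087 0.282
0.69 482 y 0.29 0.326 z 0.086 0.303
0.71 98 y 0.29 0.324 z 0.219 0.3
hood x min 0.684736390000291
side9 193
0.59 5 y 0.323 0.328 z 0.087 0.091
0.61 28 y 0.32 0.33 z 0.087 0.11
0.63 41 y 0.319 0.332 z 0.099 0.131
0.65 25 y 0.322 0.338 z 0.118 0.145
0.69 21 y 0.29 0.322 z 0.11 0.299
0.71 73 y 0.29 0.325 z 0.177 0.298
hood x min 0.6872049321101023
```

```bash
cat > tray.py <<'E'
from h import *
import sys
tag=sys.argv[1]
for n in("top","side"):
    s=load(n+tag);P=pts(s);X,Y,Z=P[...,0],P[...,1],P[...,2]
    m=(Z>.0265)&(Z<.035)&(X>.46)&(X<.72)&(Y>-.45)&(Y<-.27)
    nn,l,st,ce=cv2.connectedComponentsWithStats(cv2.dilate(m.astype(np.uint8),np.ones((3,3))))
    for i in range(1,nn):
        k=m&(l==i)
        if k.sum()>25:
            r=cv2.minAreaRect(P[k][:,:2].astype(np.float32));print(n,"rim",k.sum(),np.round(r[0],4),np.round(r[1],3),round(r[2],1),P[k].min(0).round(3),P[k].max(0).round(3))
    m=(Z>-.002)&(Z<.009)&(X>.5)&(X<.68)&(Y>-.42)&(Y<-.3)
E
python3 tray.py 9
python3 - <<'E'
from h import *
for n in("top9","side9"):
    P=pts(load(n));e=[.5867,.1913];m=(np.hypot(P[...,0]-e[0],P[...,1]-e[1])<.018);Z=P[...,2]
    a=P[m&(Z>.078)&(Z<.095)];b=P[m&(Z>.060)&(Z<.072)];print(n,"high",len(a),a.mean(0).round(4),"low",len(b),b.mean(0).round(4))
rows([([.5691,.2487,.18],down(40)),([.5691,.2487,.047],down(40))])
E
```

```text
top rim 200 [ 0.5871 -0.3569] [0.135 0.116] 1.8 [ 0.518 -0.416  0.027] [ 0.656 -0.298  0.035]
side rim 630 [ 0.5786 -0.3582] [0.156 0.116] 1.6 [ 0.5   -0.417  0.027] [ 0.657 -0.299  0.035]
top9 high 21 [0.5816 0.1887 0.0836] low 15 [0.5859 0.188  0.068 ]
side9 high 14 [0.587  0.1859 0.0823] low 29 [0.591  0.1843 0.0666]
t 22.15 tcp [ 0.3808 -0.0997  0.1981] rpy [-1.7994e+02 -7.0000e-02 -3.0000e-02] q [-0.4  -0.27  1.71  0.    1.7   1.17] F [-0.3 -0.7 -0.4] w 0.0279
[-0.0, -0.1, -40.0] [188.1, -348.4, 18.7]
[-0.0, -0.1, -40.0] [187.9, -348.3, 151.7]
```

arm_command:
  targets: [0, 0, -40, 188, -348.4, 0, 0.23, 0, 0, -40, 188, -348.4, 0, 0.23, 0, 0, -40, 188, -348.4, 0, 0.23, 0, 0, -40, 188, -348.4, 0, 0.23, 0, 0, -40, 188, -348.4, 0, 0.23, 0, 0, -40, 188, -348.4, 0, 0.23, 0, 0, -40, 188, -348.4, 0, 0.23, 0, 0, -40, 188, -348.4, 0, 0.23, 0, 0, -40, 188, -348.4, 30, 0.23, 0, 0, -40, 188, -348.4, 70, 0.23, 0, 0, -40, 188, -348.4, 110, 0.23, 0, 0, -40, 188, -348.4, 110, 0.23, 0, 0, -40, 188, -348.4, 110, 0.23, 0, 0, -40, 188, -348.4, 110, 0.23]

```text
time: 23.55
tool_pos: [0.5702, 0.2499, 0.0911]
ee_rot: [3.14, -0.005, 0.699]
wrist_force: [-0.9, -0.2, 0.9]
width: 0.0359
finger_force: 0.0
```

```bash
python3 - <<'E'
from h import *
rows([([.5691,.2487,.047],down(40))])
s=snap('side','10');u,v=[int(a) for a in proj(s,[.569,.249,.07])];crop(s,'c10',u-45,u+45,v-45,v+40,6)
E
```

```text
t 23.55 tcp [0.5702 0.2499 0.0911] rpy [179.92  -0.29  40.05] q [0.32 0.29 1.36 0.   1.48 1.19] F [-0.9 -0.2  0.9] w 0.0359
[0.1, -0.3, 0.1] [-1.8, 0.1, 44.1]
```

View pics/c10.png

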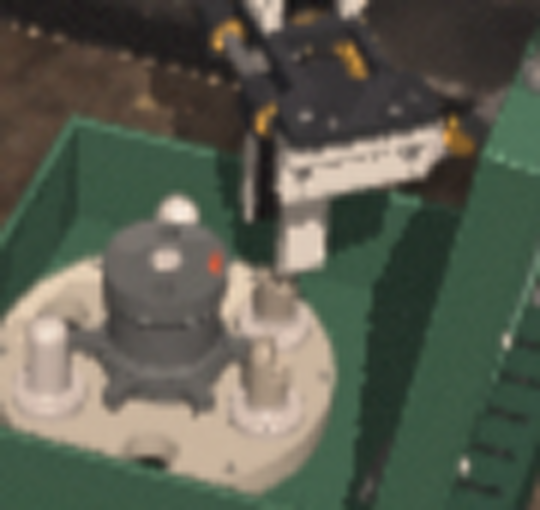

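The open fingers are over the snapped punch (stub at crop (272,298)). No picture views remain, so I work by numbers from here.

arm_command:
  targets: [0, -0.3, 0, -1.5, 0, 15, 0.23, 0, -0.3, 0, -1.5, 0, 30, 0.23, 0, -0.3, 0, -1.5, 0, 36, 0.23, 0, -0.3, 0, -1.5, 0, 40, 0.23, 0, -0.3, 0, -1.5, 0, 40, 0.23, 0, -0.3, 0, -1.5, 0, 40, 0.23]

```text
time: 24.2
tool_pos: [0.5677, 0.2479, 0.0486]
ee_rot: [3.142, 0.004, 0.698]
wrist_force: [0.0, 0.8, 0.4]
width: 0.0365
finger_force: 0.0
```

arm_command:
  targets: [0, 0, 0, 0, 0, 1.5, 0.23, 0, 0, 0, 0, 0, 1.5, 1, 0, 0, 0, 0, 0, 1.5, 1, 0, 0, 0, 0, 0, 1.5, 1, 0, 0, 0, 0, 0, 1.5, 1]

```text
time: 24.7
tool_pos: [0.5678, 0.2478, 0.0473]
ee_rot: [3.141, 0.004, 0.698]
wrist_force: [-0.0, -0.2, 0.8]
width: 0.0194
finger_force: 30.0
```

arm_command:
  targets: [0, 0, 0, 0, 0, -8, 1, 0, 0, 0, 0, 0, -20, 1, 0, 0, 0, 0, 0, -40, 1, 0, 0, 0, 0, 0, -70, 1, 0, 0, 0, 0, 0, -100, 1, 0, 0, 0, 0, 0, -125, 1, 0, 0, 0, 0, 0, -125, 1, 0, 0, 0, 0, 0, -125, 1]

```text
time: 25.5
tool_pos: [0.568, 0.2483, 0.1726]
ee_rot: [3.141, 0.003, 0.699]
wrist_force: [-0.4, -0.0, -1.2]
width: 0.0194
finger_force: 30.0
```

```bash
python3 - <<'E'
from h import *
snap('top','11');snap('side','11')
import os;os.system("python3 tray.py 11")
rows([([.585,-.358,.19],down(1.6)),([.585,-.358,.03],down(1.6))])
E
```

```text
top rim 216 [ 0.5875 -0.3573] [0.136 0.116] 1.4 [ 0.518 -0.416  0.027] [ 0.656 -0.298  0.035]
side rim 625 [ 0.5784 -0.3583] [0.156 0.117] 1.8 [ 0.499 -0.417  0.027] [ 0.658 -0.298  0.035]
t 25.6 tcp [0.5669 0.2479 0.1699] rpy [-179.91    0.45   40.02] q [ 0.32  0.26  1.25 -0.    1.65  1.19] F [-0.4  0.4 -1.2] w 0.0196
[0.1, 0.5, 38.4] [-375.9, 475.6, -17.9]
[0.1, 0.5, 38.4] [-374.7, 475.9, 142.1]
```

arm_command:
  targets: [0, 0.4, 38.4, -376, 475.7, -15, 1, 0, 0.4, 38.4, -376, 475.7, -15, 1, 0, 0.4, 38.4, -376, 475.7, -15, 1, 0, 0.4, 38.4, -376, 475.7, -15, 1, 0, 0.4, 38.4, -376, 475.7, -15, 1, 0, 0.4, 38.4, -376, 475.7, -15, 1, 0, 0.4, 38.4, -376, 475.7, -15, 1, 0, 0.4, 38.4, -376, 475.7, -15, 1, 0, 0.4, 38.4, -376, 475.7, -15, 1, 0, 0.4, 38.4, -376, 475.7, -15, 1, 0, 0.4, 38.4, -376, 475.7, -15, 1, 0, 0.4, 38.4, -376, 475.7, -15, 1, 0, 0.4, 38.4, -376, 475.7, -15, 1, 0, 0.4, 38.4, -376, 475.7, 20, 1, 0, 0.4, 38.4, -376, 475.7, 60, 1, 0, 0.4, 38.4, -376, 475.7, 100, 1, 0, 0.4, 38.4, -376, 475.7, 125, 1, 0, 0.4, 38.4, -376, 475.7, 125, 1, 0, 0.4, 38.4, -376, 475.7, 125, 1, 0, 0.4, 38.4, -376, 475.7, 125, 1]

```text
time: 27.6
tool_pos: [0.5867, -0.3587, 0.0509]
ee_rot: [3.139, -0.006, 0.029]
wrist_force: [-0.5, -0.1, -0.5]
width: 0.0194
finger_force: 30.0
```

arm_command:
  targets: [0, 0, 0, 0, 0, 12, 1, 0, 0, 0, 0, 0, 20, 1, 0, 0, 0, 0, 0, 22, 1, 0, 0, 0, 0, 0, 22, 1, 0, 0, 0, 0, 0, 22, 1]

```text
time: 28.1
tool_pos: [0.5858, -0.3585, 0.0275]
ee_rot: [3.141, -0.004, 0.028]
wrist_force: [0.2, 0.2, 2.9]
width: 0.0193
finger_force: 30.0
```

arm_command:
  targets: [0, 0, 0, 0, 0, 0, 0.23, 0, 0, 0, 0, 0, 0, 0.23, 0, 0, 0, 0, 0, 0, 0.23, 0, 0, 0, 0, 0, -20, 0.23, 0, 0, 0, 0, 0, -60, 0.23, 0, 0, 0, 0, 0, -110, 0.23, 0, 0, 0, 0, 0, -160, 0.23, 0, 0, 0, 0, 0, -160, 0.23, 0, 0, 0, 0, 0, -160, 0.23]

```text
time: 29.0
tool_pos: [0.5859, -0.3588, 0.189]
ee_rot: [3.138, -0.007, 0.028]
wrist_force: [-0.2, -1.3, -0.7]
width: 0.0363
finger_force: 0.0
```

```bash
python3 - <<'E'
from h import *
for n in("top","side"):
    P=pts(snap(n,'12'));Z=P[...,2]
    m=(Z>.035)&(Z<.09)&(abs(P[...,0]-.583)<.06)&(abs(P[...,1]+.358)<.05);print(n,m.sum(),P[m].mean(0).round(4) if m.any() else"",P[m].max(0).round(4) if m.any() else "")
rows([([.586,.1905,.185],down(0)),([.586,.1905,.047],down(0))])
E
```

```text
top 0  
side 98 [ 0.5905 -0.361   0.0472] [ 0.5998 -0.3499  0.0538]
t 29.1 tcp [ 0.5844 -0.3577  0.1844] rpy [-1.799e+02 -2.000e-02  1.610e+00] q [-0.63  0.4   1.04  0.    1.71  0.91] F [-0.   0.5 -0.4] w 0.0364
[-0.1, -0.0, 1.6] [17.1, -548.0, 0.3]
[-0.1, -0.0, 1.6] [17.0, -547.7, 138.3]
```

arm_command:
  targets: [0, 0, 1.6, 17, -548, -3, 0.23, 0, 0, 1.6, 17, -548, -3, 0.23, 0, 0, 1.6, 17, -548, -3, 0.23, 0, 0, 1.6, 17, -548, -3, 0.23, 0, 0, 1.6, 17, -548, -3, 0.23, 0, 0, 1.6, 17, -548, -3, 0.23, 0, 0, 1.6, 17, -548, -3, 0.23, 0, 0, 1.6, 17, -548, -3, 0.23, 0, 0, 1.6, 17, -548, -3, 0.23, 0, 0, 1.6, 17, -548, -3, 0.23, 0, 0, 1.6, 17, -548, -3, 0.23, 0, 0, 1.6, 17, -548, -3, 0.23, 0, 0, 1.6, 17, -548, 20, 0.23, 0, 0, 1.6, 17, -548, 60, 0.23, 0, 0, 1.6, 17, -548, 80, 0.23, 0, 0, 1.6, 17, -548, 80, 0.23, 0, 0, 1.6, 17, -548, 80, 0.23, 0, 0, 1.6, 17, -548, 80, 0.23]

```text
time: 30.9
tool_pos: [0.5877, 0.1897, 0.1078]
ee_rot: [-3.142, -0.005, -0.0]
wrist_force: [-0.6, 0.8, 0.2]
width: 0.0362
finger_force: 0.0
```

```bash
python3 - <<'E'
from h import *
rows([([.586,.1905,.0475],down(0))])
E
```

```text
t 30.9 tcp [0.5877 0.1897 0.1078] rpy [-1.8e+02 -3.0e-01 -1.0e-02] q [ 0.22  0.27  1.35 -0.    1.51  1.79] F [-0.6  0.8  0.2] w 0.0362
[-0.0, -0.3, -0.0] [-2.0, -0.7, 60.3]
```

arm_command:
  targets: [0, 0, 0, -1, -0.5, 20, 0.23, 0, 0, 0, -1, -0.5, 40, 0.23, 0, 0, 0, -1, -0.5, 50, 0.23, 0, 0, 0, -1, -0.5, 55, 0.23, 0, 0, 0, -1, -0.5, 55, 0.23, 0, 0, 0, -1, -0.5, 55, 0.23]

```text
time: 31.5
tool_pos: [0.5868, 0.1907, 0.0527]
ee_rot: [-3.141, -0.005, 0.0]
wrist_force: [0.5, -0.7, -0.1]
width: 0.0367
finger_force: 0.0
```

arm_command:
  targets: [0, 0.3, 0, 0, 0, 4, 0.23, 0, 0.3, 0, 0, 0, 5, 0.23, 0, 0.3, 0, 0, 0, 5, 0.23, 0, 0.3, 0, 0, 0, 5, 1, 0, 0.3, 0, 0, 0, 5, 1, 0, 0.3, 0, 0, 0, 5, 1, 0, 0.3, 0, 0, 0, 5, 1]

```text
time: 32.2
tool_pos: [0.5861, 0.1906, 0.0466]
ee_rot: [3.141, -0.009, 0.0]
wrist_force: [0.5, 0.1, -0.3]
width: 0.0196
finger_force: 30.0
```

arm_command:
  targets: [0, 0, 0, 0, 0, -8, 1, 0, 0, 0, 0, 0, -20, 1, 0, 0, 0, 0, 0, -40, 1, 0, 0, 0, 0, 0, -70, 1, 0, 0, 0, 0, 0, -100, 1, 0, 0, 0, 0, 0, -130, 1, 0, 0, 0, 0, 0, -130, 1, 0, 0, 0, 0, 0, -130, 1]

```text
time: 33.0
tool_pos: [0.5853, 0.1906, 0.1772]
ee_rot: [-3.142, -0.01, 0.0]
wrist_force: [0.3, 0.2, -2.1]
width: 0.0189
finger_force: 30.0
```

```bash
python3 - <<'E'
from h import *
snap('top','13');snap('side','13')
import os;os.system("python3 tray.py 13")
rows([([.628,-.357,.19],down(1.6)),([.628,-.357,.035],down(1.6))])
E
```

```text
top rim 199 [ 0.5874 -0.3567] [0.135 0.116] 2.2 [ 0.518 -0.417  0.027] [ 0.655 -0.297  0.035]
top rim 30 [ 0.5838 -0.3551] [0.033 0.024] 52.9 [ 0.572 -0.374  0.027] [ 0.6   -0.341  0.034]
side rim 614 [ 0.5786 -0.3577] [0.156 0.117] 1.3 [ 0.501 -0.417  0.027] [ 0.657 -0.298  0.035]
t 33.1 tcp [0.5838 0.1903 0.1741] rpy [ 1.7993e+02 -2.6000e-01  2.0000e-02] q [ 0.22  0.23  1.26 -0.    1.64  1.79] F [-1.   0.7 -2. ] w 0.0191
[0.1, -0.3, -1.6] [44.1, 547.3, -15.0]
[0.1, -0.3, -1.6] [43.4, 547.2, 140.0]
```

arm_command:
  targets: [0, 0, -1.6, 44, 547.3, -12, 1, 0, 0, -1.6, 44, 547.3, -12, 1, 0, 0, -1.6, 44, 547.3, -12, 1, 0, 0, -1.6, 44, 547.3, -12, 1, 0, 0, -1.6, 44, 547.3, -12, 1, 0, 0, -1.6, 44, 547.3, -12, 1, 0, 0, -1.6, 44, 547.3, -12, 1, 0, 0, -1.6, 44, 547.3, -12, 1, 0, 0, -1.6, 44, 547.3, -12, 1, 0, 0, -1.6, 44, 547.3, -12, 1, 0, 0, -1.6, 44, 547.3, -12, 1, 0, 0, -1.6, 44, 547.3, -12, 1, 0, 0, -1.6, 44, 547.3, -12, 1, 0, 0, -1.6, 44, 547.3, 20, 1, 0, 0, -1.6, 44, 547.3, 60, 1, 0, 0, -1.6, 44, 547.3, 100, 1, 0, 0, -1.6, 44, 547.3, 115, 1, 0, 0, -1.6, 44, 547.3, 115, 1, 0, 0, -1.6, 44, 547.3, 115, 1, 0, 0, -1.6, 44, 547.3, 115, 1]

```text
time: 35.1
tool_pos: [0.6318, -0.3574, 0.0658]
ee_rot: [3.138, -0.013, 0.029]
wrist_force: [0.4, -0.2, -1.4]
width: 0.0193
finger_force: 30.0
```

```bash
python3 - <<'E'
from h import *
rows([([.629,-.357,.029],down(1.6))])
E
```

```text
t 35.1 tcp [ 0.6318 -0.3574  0.0658] rpy [179.78  -0.75   1.65] q [-0.6   0.52  1.1   0.    1.51  0.95] F [ 0.4 -0.2 -1.4] w 0.0193
[0.2, -0.8, 0.0] [-3.3, -0.7, 36.7]
```

arm_command:
  targets: [0.1, -0.5, 0, -2, 0, 15, 1, 0.1, -0.5, 0, -2, 0, 28, 1, 0.1, -0.5, 0, -2, 0, 34, 1, 0.1, -0.5, 0, -2, 0, 36.5, 1, 0.1, -0.5, 0, -2, 0, 36.5, 1, 0.1, -0.5, 0, -2, 0, 36.5, 1]

```text
time: 35.7
tool_pos: [0.6278, -0.3565, 0.0271]
ee_rot: [-3.14, 0.001, 0.028]
wrist_force: [-3.9, 2.4, 6.1]
width: 0.0193
finger_force: 30.0
```

Contact. Release, lift, then go over the spanner.

arm_command:
  targets: [0, 0, 0, 0, 0, 0, 0.3, 0, 0, 0, 0, 0, 0, 0.3, 0, 0, 0, 0, 0, 0, 0.3, 0, 0, 0, 0, 0, -20, 0.3, 0, 0, 0, 0, 0, -60, 0.3, 0, 0, 0, 0, 0, -110, 0.3, 0, 0, 0, 0, 0, -160, 0.3, 0, 0, 0, -50, 0, -170, 0.3, 0, 0, 0, -100, -50, -170, 0.3, 0, 0, 0, -150, -90, -170, 0.3, 0, 0, 0, -150, -90, -170, 0.3]

```text
time: 36.8
tool_pos: [0.4738, -0.2698, 0.1952]
ee_rot: [-3.14, 0.001, 0.028]
wrist_force: [-0.3, -0.3, -0.2]
width: 0.0327
finger_force: 0.0
```

```bash
cat > span.py <<'E'
from h import *
import sys
tag=sys.argv[1]
for n in("top","side"):
    s=load(n+tag);P=pts(s);X,Y,Z=P[...,0],P[...,1],P[...,2];c=s["color"].astype(int)
    m=(Z>.027)&(Z<.042)&(X>.30)&(X<.62)&(Y>-.2)&(Y<.07)
    red=m&(c[...,0]>110)&(c[...,1]<90)&(c[...,2]<90)
    if red.sum()<10: print(n,"no handle",red.sum());continue
    l=cv2.fitLine(P[red][:,:2].astype(np.float32),cv2.DIST_L2,0,.01,.01).ravel();d=l[:2]*np.sign(l[0])
    q=P[m][:,:2]-l[2:];a=q@d;b=q@[-d[1],d[0]];h=(abs(b)>.014)&(a>0)
    if h.sum()<5: print(n,"no head");continue
    ce=l[2:]+d*(a[h].max()+a[h].min())/2
    print(n,"ang",np.degrees(np.arctan2(d[1],d[0])).round(2),"head",ce.round(4),"grip",(ce-.06*d).round(4),"width",(a[h].max()-a[h].min()).round(4),"z",np.median(Z[m]).round(4))
E
python3 - <<'E'
from h import *
import os
for n in("top","side"):
    P=pts(snap(n,'14'));X,Y,Z=P[...,0],P[...,1],P[...,2]
    for xx in(.586,.63):
        m=(Z>.035)&(Z<.1)&(abs(X-xx)<.02)&(abs(Y+.358)<.05);print(n,"tray punch",m.sum(),P[m].mean(0).round(3) if m.any() else"")
    for nm,a in(("s1",107),("s2",-133)):
        e=np.array([.5262,.202])+.06*np.array([np.cos(np.radians(a)),np.sin(np.radians(a))]);m=(np.hypot(X-e[0],Y-e[1])<.015)&(Z>.06);print(nm,m.sum(),np.percentile(Z[m],95).round(4))
os.system("python3 span.py 14;python3 tray.py 14;python3 hub.py 14|grep -E 'hub|55'")
rows([([.462,-.03,.15],down(0))])
E
```

```text
top ang 0.5 head [ 0.5216 -0.0291] grip [ 0.4616 -0.0296] width 0.0189 z 0.0344
side ang 0.32 head [ 0.5242 -0.0314] grip [ 0.4642 -0.0317] width 0.0196 z 0.0323
top rim 118 [ 0.6067 -0.339 ] [0.096 0.081] 2.0 [ 0.558 -0.378  0.027] [ 0.655 -0.297  0.035]
side rim 625 [ 0.5791 -0.3584] [0.156 0.116] 1.5 [ 0.5   -0.418  0.027] [ 0.657 -0.299  0.035]
side rim 27 [ 0.5942 -0.363 ] [0.031 0.022] 54.7 [ 0.579 -0.373  0.027] [ 0.607 -0.345  0.035]
side rim 27 [ 0.6358 -0.3637] [0.029 0.017] 50.0 [ 0.622 -0.375  0.027] [ 0.641 -0.347  0.035]
top hub 274 circ [array([0.5289, 0.2037]), np.float64(0.0299)] z 0.1027 mid [0.5325 0.2038]
45 area 29.944444444444443 px 235.8 212.1 [0.556  0.2305 0.102 ]
55 area 34.47222222222222 px 254.6 206.1 [0.5719 0.1762 0.102 ]
55 area 32.27777777777778 px 235.7 212.2 [0.5559 0.2306 0.102 ]
55 area 10.694444444444445 px 266.6 219.1 [0.5327 0.1415 0.102 ]
55 area 7.527777777777778 px 251.5 219.0 [0.5345 0.1851 0.102 ]
55 area 7.361111111111111 px 238.3 224.0 [0.5212 0.2227 0.102 ]
65 area 34.27777777777778 px 235.8 212.1 [0.556  0.2305 0.102 ]
side hub 236 circ [array([0.5327, 0.2018]), np.float64(0.0316)] z 0.101 mid [0.5342 0.202 ]
top tray punch 0 
top tray punch 37 [ 0.63  -0.352  0.051]
s1 50 0.0881
s2 46 0.0869
side tray punch 99 [ 0.59  -0.361  0.047]
side tray punch 113 [ 0.631 -0.36   0.053]
s1 22 0.0862
s2 65 0.0849
t 36.9 tcp [ 0.4727 -0.2685  0.1951] rpy [-1.7982e+02  1.5000e-01  1.6500e+00] q [-0.62  0.08  1.4   0.    1.67  0.92] F [ 0.3 -0.3  0.1] w 0.0327
[-0.2, 0.2, 1.7] [-3.7, -238.6, 45.8]
```

arm_command:
  targets: [0, 0, 1.4, -4.5, -240, 0, 0.3, 0, 0, 1.4, -4.5, -240, 0, 0.3, 0, 0, 1.4, -4.5, -240, 0, 0.3, 0, 0, 1.4, -4.5, -240, 0, 0.3, 0, 0, 1.4, -4.5, -240, 0, 0.3, 0, 0, 1.4, -4.5, -240, 0, 0.3, 0, 0, 1.4, -4.5, -240, 50, 0.3, 0, 0, 1.4, -4.5, -240, 100, 0.3, 0, 0, 1.4, -4.5, -240, 130, 0.3, 0, 0, 1.4, -4.5, -240, 130, 0.3, 0, 0, 1.4, -4.5, -240, 130, 0.3, 0, 0, 1.4, -4.5, -240, 130, 0.3]

```text
time: 38.1
tool_pos: [0.4669, -0.0323, 0.0685]
ee_rot: [-3.141, -0.004, 0.003]
wrist_force: [0.8, 0.3, -0.4]
width: 0.0328
finger_force: 0.0
```

```bash
python3 - <<'E'
from h import *
import os
snap('top','15');snap('side','15')
os.system("python3 span.py 15")
rows([([.4616,-.0298,.009],down(.4))])
E
```

```text
top no head
side ang -1.56 head [ 0.5244 -0.035 ] grip [ 0.4645 -0.0333] width 0.0211 z 0.0327
t 38.2 tcp [ 0.4667 -0.032   0.0685] rpy [-179.99   -0.26    0.2 ] q [-0.19 -0.03  1.77  0.    1.4   1.38] F [ 0.6  0.7 -0.1] w 0.0331
[-0.0, -0.3, -0.2] [-5.4, -2.3, 59.5]
```

arm_command:
  targets: [0, -0.2, 0, -5, -2, 0, 0.3, 0, -0.2, 0, -5, -2, 25, 0.3, 0, -0.2, 0, -5, -2, 45, 0.3, 0, -0.2, 0, -5, -2, 57, 0.3, 0, -0.2, 0, -5, -2, 57, 0.3, 0, -0.2, 0, -5, -2, 57, 0.3]

```text
time: 38.8
tool_pos: [0.46, -0.0293, 0.0096]
ee_rot: [-3.141, 0.003, 0.004]
wrist_force: [1.0, -0.4, 1.0]
width: 0.0333
finger_force: 0.0
```

```bash
python3 - <<'E'
from h import *
rows([([.4616,-.0298,.009],down(.4))])
E
```

```text
t 38.8 tcp [ 0.46   -0.0293  0.0096] rpy [-1.7994e+02  1.7000e-01  2.2000e-01] q [-0.19  0.02  1.84  0.    1.28  1.38] F [ 1.  -0.4  1. ] w 0.0333
[-0.1, 0.2, -0.2] [1.6, 0.5, 0.6]
```

arm_command:
  targets: [0, 0.2, 0, 1.5, 0.5, 0.5, 0.3, 0, 0.2, 0, 1.5, 0.5, 0.5, 1, 0, 0.2, 0, 1.5, 0.5, 0.5, 1, 0, 0.2, 0, 1.5, 0.5, 0.5, 1, 0, 0.2, 0, 1.5, 0.5, 0.5, 1, 0, 0.2, 0, 1.5, 0.5, -10, 1, 0, 0.2, 0, 1.5, 0.5, -50, 1, 0, 0.2, 0, 1.5, 0.5, -90, 1, 0, 0.2, 0, 1.5, 0.5, -140, 1, 0, 0.2, 0, 1.5, 0.5, -150, 1, 0, 0.2, 0, 1.5, 0.5, -150, 1, 0, 0.2, 0, 1.5, 0.5, -150, 1]

```text
time: 40.0
tool_pos: [0.4604, -0.0298, 0.1568]
ee_rot: [-3.14, 0.004, 0.004]
wrist_force: [0.2, 1.0, -3.9]
width: 0.0137
finger_force: 30.0
```

```bash
python3 head.py 16; python3 - <<'E'
from h import *
C=np.array([.5282,.2048]);y=19.3;d=np.array([np.cos(np.radians(y)),np.sin(np.radians(y))]);g=C-.0600*d;print(g)
rows([([*g,.15],down(y))])
E
```

```text
[ 0.4604 -0.0298  0.1568] [-179.89    0.24    0.22]
[0.47157194 0.18496914]
t 40.05 tcp [ 0.46   -0.0297  0.156 ] rpy [-179.87    0.34    0.22] q [-0.19 -0.09  1.65  0.    1.59  1.38] F [-0.2  0.4 -3.5] w 0.0135
[-0.2, 0.3, -19.1] [12.5, -214.6, 6.4]Traceback (most recent call last):
  File "head.py", line 11, in <module>
    a=q[m];print(n,m.sum(),"exp",exp.round(4),"toolx",np.percentile(a[:,0],[2,98]).round(4),"tooly",np.percentile(a[:,1],[2,98]).round(4),"z",np.median(a[:,2]).round(4))
                                                      ~~~~~~~~~~~~~^^^^^^^^^^^^^^^
    return _quantile_unchecked(
        a, q, axis, out, overwrite_input, method, keepdims, weights)
    return _ureduce(a,
                    func=_quantile_ureduce_func,
    ...<5 lines>...
                    overwrite_input=overwrite_input,
                    method=method)
    r = func(a, **kwargs)
    result = _quantile(arr,
                       quantiles=q,
    ...<2 lines>...
                       out=out,
                       weights=wgt)
    slices_having_nans = np.isnan(arr[-1, ...])
                                  ~~~^^^^^^^^^
IndexError: index -1 is out of bounds for axis 0 with size 0
```

arm_command:
  targets: [0, 0.3, -19.1, 12, -214.6, 8, 1, 0, 0.3, -19.1, 12, -214.6, 8, 1, 0, 0.3, -19.1, 12, -214.6, 8, 1, 0, 0.3, -19.1, 12, -214.6, 8, 1, 0, 0.3, -19.1, 12, -214.6, 8, 1, 0, 0.3, -19.1, 12, -214.6, 8, 1, 0, 0.3, -19.1, 12, -214.6, 8, 1, 0, 0.3, -19.1, 12, -214.6, 8, 1, 0, 0.3, -19.1, 12, -214.6, 8, 1]

```text
time: 40.95
tool_pos: [0.4729, 0.1832, 0.1509]
ee_rot: [-3.142, -0.005, 0.335]
wrist_force: [0.9, -0.2, -3.8]
width: 0.0141
finger_force: 30.0
```

```bash
sed -i 's/^    a=q\[m\];/    if m.sum()<5: print(n,"none");continue\n    a=q[m];/' head.py; python3 head.py 17; python3 - <<'E'
from h import *
rows([([.4710,.1848,.116],down(19.3))])
E
```

```text
[0.4729 0.1832 0.1509] [-180.     -0.26   19.18]
top 44 exp [0.5295 0.2029 0.1762] toolx [0.0499 0.0686] tooly [0.0136 0.029 ] z -0.0251
((59.976104736328125, 21.00186538696289), (16.224578857421875, 20.232397079467773), 89.21863555908203)
side 121 exp [0.5295 0.2029 0.1762] toolx [0.0428 0.0717] tooly [-0.0241  0.0312] z -0.0239
((57.147972106933594, 1.840301513671875), (61.26478576660156, 29.641725540161133), 87.46383666992188)
t 41.05 tcp [0.4731 0.1835 0.1513] rpy [-179.99   -0.3    19.2 ] q [0.26 0.01 1.56 0.   1.57 1.49] F [ 0.2 -0.4 -2.3] w 0.0139
[-0.0, -0.3, -0.1] [-1.7, -1.9, 35.3]
```

arm_command:
  targets: [0, -0.3, 0, -1.4, -1.8, 15, 1, 0, -0.3, 0, -1.4, -1.8, 30, 1, 0, -0.3, 0, -1.4, -1.8, 33, 1, 0, -0.3, 0, -1.4, -1.8, 33, 1, 0, -0.3, 0, -1.4, -1.8, 33, 1]

```text
time: 41.55
tool_pos: [0.4713, 0.186, 0.1184]
ee_rot: [-3.141, -0.0, 0.337]
wrist_force: [0.6, -0.3, -3.0]
width: 0.0135
finger_force: 30.0
```

```bash
python3 - <<'E'
from h import *
rows([([.4714,.1849,.103],down(19.3))])
E
```

```text
t 41.55 tcp [0.4713 0.186  0.1184] rpy [-1.7998e+02 -2.0000e-02  1.9310e+01] q [0.26 0.02 1.61 0.   1.51 1.5 ] F [ 0.6 -0.3 -3. ] w 0.0135
[-0.0, -0.0, 0.0] [-0.3, 1.1, 15.4]
```

arm_command:
  targets: [0, 0, 0, 0, 0.9, 0, 1, 0, 0, 0, 0, 0.9, 5, 1, 0, 0, 0, 0, 0.9, 9, 1, 0, 0, 0, 0, 0.9, 12, 1, 0, 0, 0, 0, 0.9, 12, 1, 0, 0, 0, 0, 0.9, 12, 1]

```text
time: 42.15
tool_pos: [0.4713, 0.1851, 0.106]
ee_rot: [-3.141, 0.0, 0.337]
wrist_force: [-0.5, -0.5, -1.9]
width: 0.0137
finger_force: 30.0
```

arm_command:
  targets: [0, 0, 0, 0, 0, 3, 1, 0, 0, 0, 0, 0, 4, 1, 0, 0, 0, 0, 0, 4, 1, 0, 0, 0, 0, 0, 4, 1]

```text
time: 42.55
tool_pos: [0.4714, 0.1851, 0.1022]
ee_rot: [-3.141, 0.0, 0.337]
wrist_force: [0.8, 0.5, -3.1]
width: 0.0135
finger_force: 30.0
```

```bash
python3 turn.py -5 -10 -15 -20 -25 -30 -35 -38
```

```text
radius 0.0601 ang 19.11
t 42.55 tcp [0.4714 0.1851 0.1022] rpy [-1.7997e+02  1.0000e-02  1.9320e+01] q [0.26 0.03 1.63 0.   1.47 1.5 ] F [ 0.8  0.5 -3.1] w 0.0135
[0.0, 0.0, 5.0] [0.2, -5.2, 0.0]
[0.0, 0.0, 10.0] [1.0, -10.4, 0.0]
[0.0, 0.0, 15.0] [2.1, -15.6, 0.0]
[0.0, 0.0, 20.0] [3.7, -20.5, 0.0]
[0.0, 0.0, 25.0] [5.7, -25.4, 0.0]
[0.0, 0.0, 30.0] [8.2, -30.0, 0.0]
[0.0, 0.0, 35.0] [11.0, -34.4, 0.0]
[0.0, 0.0, 38.0] [12.9, -37.0, 0.0]
```

arm_command:
  targets: [0, 0, 2.5, 0.1, -2.6, 0, 1, 0, 0, 5, 0.2, -5.2, 0, 1, 0, 0, 7.5, 0.5, -7.8, 0, 1, 0, 0, 10, 1, -10.4, 0, 1, 0, 0, 12.5, 1.5, -13, 0, 1, 0, 0, 15, 2.1, -15.6, 0, 1, 0, 0, 17.5, 2.9, -18.1, 0, 1, 0, 0, 20, 3.7, -20.5, 0, 1, 0, 0, 22.5, 4.7, -23, 0, 1, 0, 0, 25, 5.7, -25.4, 0, 1, 0, 0, 27.5, 6.9, -27.7, 0, 1, 0, 0, 30, 8.2, -30, 0, 1, 0, 0, 32.5, 9.6, -32.2, 0, 1, 0, 0, 35, 11, -34.4, 0, 1, 0, 0, 36.5, 11.9, -35.7, 0, 1, 0, 0, 36.5, 11.9, -35.7, 0, 1, 0, 0, 36.5, 11.9, -35.7, 0, 1]

```text
time: 44.25
tool_pos: [0.4705, 0.2229, 0.1022]
ee_rot: [-3.141, 0.001, -0.299]
wrist_force: [-2.5, 0.6, -1.6]
width: 0.0139
finger_force: 30.0
```

```bash
python3 turn.py -3; python3 -c "
from bench import robot;print(robot.get_obs()['wrist_torque'])"
```

```text
radius 0.0605 ang -17.37
t 44.25 tcp [0.4705 0.2229 0.1022] rpy [-1.7999e+02  6.0000e-02 -1.7140e+01] q [0.33 0.07 1.6  0.   1.48 2.2 ] F [-2.5  0.6 -1.6] w 0.0139
[0.0, 0.0, 3.0] [0.1, -3.2, 0.0]
[0.11159906 0.34217131 0.12117733]
```

arm_command:
  targets: [0, 0, 1.5, 0, -1.6, 0, 1, 0, 0, 3, 0.1, -3.2, 0, 1, 0, 0, 3, 0.1, -3.2, 0, 1, 0, 0, 3, 0.1, -3.2, 0, 1]

```text
time: 44.65
tool_pos: [0.4712, 0.2254, 0.102]
ee_rot: [3.14, 0.001, -0.352]
wrist_force: [-4.9, -1.9, -0.3]
width: 0.0139
finger_force: 30.2
```

```bash
python3 turn.py -3; python3 -c "
from bench import robot;print(robot.get_obs()['wrist_torque'])"
```

```text
radius 0.0606 ang -19.86
t 44.65 tcp [0.4712 0.2254 0.102 ] rpy [ 1.7993e+02  8.0000e-02 -2.0160e+01] q [ 0.34  0.07  1.59 -0.    1.48  2.26] F [-4.9 -1.9 -0.3] w 0.0139
[0.0, -0.0, 3.0] [0.1, -3.2, -0.0]
[-0.37899999  0.79226799  0.36899677]
```

arm_command:
  targets: [0, 0, 1.2, 0, -1.3, 0, 1, 0, 0, 2.3, 0, -2.4, 0, 1, 0, 0, 2.3, 0, -2.4, 0, 1]

```text
time: 44.95
tool_pos: [0.4715, 0.2261, 0.1016]
ee_rot: [3.137, 0.002, -0.393]
wrist_force: [-5.8, -5.7, 0.3]
width: 0.0138
finger_force: 30.6
```

Stop felt. Back off within the slack and lift out.

arm_command:
  targets: [0, 0, -2.5, 0.1, 2.6, 0, 1, 0, 0, -5.5, 0.5, 5.5, 0, 1, 0, 0, -5.5, 0.5, 5.5, 0, 1, 0, 0, -5.5, 0.5, 5.5, 0, 1, 0, 0, -5.5, 0.5, 5.5, -5, 1, 0, 0, -5.5, 0.5, 5.5, -15, 1, 0, 0, -5.5, 0.5, 5.5, -30, 1, 0, 0, -5.5, 0.5, 5.5, -50, 1, 0, 0, -5.5, 0.5, 5.5, -60, 1, 0, 0, -5.5, 0.5, 5.5, -60, 1, 0, 0, -5.5, 0.5, 5.5, -60, 1]

```text
time: 46.05
tool_pos: [0.4712, 0.2228, 0.1624]
ee_rot: [-3.141, -0.0, -0.296]
wrist_force: [0.1, -0.4, -3.1]
width: 0.0136
finger_force: 30.0
```

```bash
python3 - <<'E'
from h import *
rows([([.46,-.03,.16],down(0)),([.46,-.03,.02],down(0))])
E
```

```text
t 46.05 tcp [0.4712 0.2228 0.1624] rpy [-1.7996e+02 -2.0000e-02 -1.6990e+01] q [0.33 0.04 1.51 0.   1.59 2.2 ] F [ 0.1 -0.4 -3.1] w 0.0136
[-0.0, -0.0, -17.0] [63.1, 245.0, 2.3]
[-0.0, -0.0, -17.0] [63.1, 245.1, 142.3]
```

arm_command:
  targets: [0, 0, -17, 63, 245, 2, 1, 0, 0, -17, 63, 245, 2, 1, 0, 0, -17, 63, 245, 2, 1, 0, 0, -17, 63, 245, 2, 1, 0, 0, -17, 63, 245, 2, 1, 0, 0, -17, 63, 245, 2, 1, 0, 0, -17, 63, 245, 2, 1, 0, 0, -17, 63, 245, 40, 1, 0, 0, -17, 63, 245, 80, 1, 0, 0, -17, 63, 245, 120, 1, 0, 0, -17, 63, 245, 140, 1, 0, 0, -17, 63, 245, 146, 1, 0, 0, -17, 63, 245, 146, 1, 0, 0, -17, 63, 245, 146, 1]

```text
time: 47.45
tool_pos: [0.4611, -0.0294, 0.0175]
ee_rot: [-3.141, -0.002, 0.001]
wrist_force: [-0.2, 0.2, -2.3]
width: 0.0139
finger_force: 30.0
```

arm_command:
  targets: [0, 0, 0, 0, 0, 4, 1, 0, 0, 0, 0, 0, 7.5, 1, 0, 0, 0, 0, 0, 7.5, 1, 0, 0, 0, 0, 0, 7.5, 1]

```text
time: 47.85
tool_pos: [0.46, -0.03, 0.0089]
ee_rot: [-3.141, -0.0, 0.0]
wrist_force: [1.2, -0.2, -2.8]
width: 0.014
finger_force: 30.0
```

arm_command:
  targets: [0, 0, 0, 0, 0, 0.7, 1, 0, 0, 0, 0, 0, 0.7, 0.3, 0, 0, 0, 0, 0, 0.7, 0.3, 0, 0, 0, 0, 0, 0.7, 0.3, 0, 0, 0, 0, 0, -20, 0.3, 0, 0, 0, 0, 0, -60, 0.3, 0, 0, 0, 0, 0, -110, 0.3, 0, 0, 0, 0, 0, -160, 0.3, 0, 0, 0, -50, 40, -190, 0.3, 0, 0, 0, -80, 70, -190, 0.3, 0, 0, 0, -80, 70, -190, 0.3, 0, 0, 0, -80, 70, -190, 0.3]

```text
time: 49.05
tool_pos: [0.3794, -0.1009, 0.1991]
ee_rot: [3.141, -0.002, -0.003]
wrist_force: [-0.2, 0.2, -1.0]
width: 0.0332
finger_force: 0.0
```

```bash
python3 - <<'E'
from h import *
import os
for n in("top","side"):
    s=snap(n,'18');P=pts(s);X,Y,Z=P[...,0],P[...,1],P[...,2]
    for nm,a in(("s1",107),("s2",-133)):
        e=np.array([.5262,.202])+.06*np.array([np.cos(np.radians(a)),np.sin(np.radians(a))]);m=(np.hypot(X-e[0],Y-e[1])<.015)&(Z>.06);print(n,nm,m.sum(),np.percentile(Z[m],95).round(4))
    for xx in(.586,.63):
        m=(Z>.035)&(Z<.1)&(abs(X-xx)<.02)&(abs(Y+.358)<.05);print(n,"tray punch",m.sum())
    m=(Z>.012)&(Z<.025)&(X>.65)&(X<.74)&(Y>-.1)&(Y<0.01);print("ring",P[m].mean(0).round(4))
    m=(Z>.012)&(Z<.045)&(X>.64)&(X<.74)&(Y>-.2)&(Y<-.09);print("vee",P[m].mean(0).round(4))
    m=(X>.63)&(X<.8)&(abs(Y-.2)<.1)&(Z>.13)&(Z<.35);print("hood",np.percentile(P[m][:,0],1).round(4))
os.system("python3 span.py 18;python3 hub.py 18|grep -E '^side|^55'")
rows([])
E
```

```text
top ang -1.33 head [ 0.5203 -0.0299] grip [ 0.4603 -0.0285] width 0.0187 z 0.0343
side ang -0.8 head [ 0.5239 -0.0348] grip [ 0.4639 -0.0339] width 0.021 z 0.0325
55 area 34.388888888888886 px 254.6 206.1 [0.5718 0.1762 0.102 ]
55 area 30.38888888888889 px 235.7 212.0 [0.5563 0.2309 0.102 ]
55 area 10.583333333333334 px 266.6 219.1 [0.5327 0.1415 0.102 ]
55 area 7.416666666666667 px 238.1 220.1 [0.5326 0.2236 0.102 ]
55 area 7.694444444444445 px 251.6 223.0 [0.523  0.1846 0.102 ]
side hub 236 circ [array([0.5335, 0.2032]), np.float64(0.0314)] z 0.1011 mid [0.5342 0.2031]
top s1 50 0.0877
top s2 45 0.0884
top tray punch 46
top tray punch 51
ring [ 0.6928 -0.0456  0.0185]
vee [ 0.6743 -0.1446  0.0286]
hood 0.6849
side s1 21 0.0873
side s2 64 0.085
side tray punch 99
side tray punch 113
ring [ 0.6965 -0.0484  0.017 ]
vee [ 0.6779 -0.1493  0.0273]
hood 0.6878
t 49.15 tcp [ 0.3801 -0.0996  0.198 ] rpy [-1.7992e+02  2.0000e-02 -0.0000e+00] q [-0.4  -0.27  1.71  0.    1.7   1.17] F [ 0.6  0.6 -0. ] w 0.0333
```

```bash
python3 -c "
from bench import robot;print(robot.close_job())"
```

```text
the job is handed in; nothing more can be done
None
```

The job is handed in at about 49 s: the hood is propped on its stay, both broken punches (one snapped, one chipped) are in the scrap tray, the ring is back at its clockwise stop over the two sound punches, the spanner lies on the bench, and the die ring and vee block have not moved; the hand-in call gave no verdict.

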